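# Read slide carriers on the inclined reader and clear them to the tray

### The arm

A 6-joint arm with a two-finger parallel gripper is mounted at the origin on a cart in front of the work surface, level with it; the furniture and walls round the work are solid. World frame = base frame: x ahead of the robot, y to its left, z up, the work surface at z = 0. Lengths are in m, angles in rad, forces in N, time in s.
With the tool pointing down it reaches from about 0.35 to 0.775 m from the base axis. Payload 7.3 kg.
Tool frame: the origin (TCP) lies at the very end of the fingers, on their centre line; the grasp point (between the pads) lies 19 mm behind it; z points along the fingers, y is the line along which they close (so a half turn about z gives the same grasp; the last joint's range is limited). The gripper opens to 92 mm and grips with 3 to 60 N. Pads are 19 mm wide; open, the fingers measure 130 mm over their backs; the gripper's body (75 mm by 190 mm) begins 47 mm behind the grasp point.
Start: joints at [-0.146, 0.342, 1.524, -0, 1.275, -0.146], TCP at [0.525, 0, 0.227] pointing down, gripper open.
Joint ranges: [-2.53, 2.53], [-0.77, 2.02], [0.04, 2.7], [-1, 4.14], [0.28, 2.66], [-3.11, 3.11]. Speed limits (rad/s): [2.57, 2.57, 3.14, 3.14, 3.14, 3.14].

### API

Orientations are given as [roll, pitch, yaw] about the fixed x, y, z axes, in that order (R = Rz(yaw) Ry(pitch) Rx(roll)).
In Python, from cell import observe, read_camera, get_calibration, hand_in, search_frame gives the robot as it stands.
- The arm moves only by the tool step_arm, never from a script. Its argument "commands" is a list of rows, each an object with "translation": the shift along the tool's x, y, z in mm, a list of three; "roll": the turn about the tool's z in rad. In form: [{"translation": [x, y, z], "roll": roll}, ...]. A call has 1 to 20 rows; each row shifts and turns the commanded pose from where the row before left it, along the tool's axes as they then stand; what a row does not reach is not made up. A row lasts 1/12 s, in which the tool goes at most 41.7 mm and 7.16 degrees, less where a joint would pass 70% of its speed; a pose out of reach is approached as far as the arm can. A call is refused whole if a number of a shift passes 41.7 or a number of a turn 0.125, either way. A call with a gripper value outside its range is refused whole. "fingers" is the opening, from 0 (shut) to 1 (fully open), set as the call begins (left out, the last holds). The fingers move at their own pace and stop on an object; "grip_force" is the grip in N (left out, the last holds). Time passes only in rows, so rows that do not move let the fingers close. It gives the time, the measured TCP pose, the force, the opening and the grip force at its end, in the units of the state.
- observe(): the state, without advancing time (a new reading comes with each control period).
- read_camera(name): name is "scene" or "side" or "wrist"; returns the picture (480x640x3 uint8, red, green, blue); there is no depth.
- get_calibration(name): a dict with "camera_matrix" (3x3 intrinsics, pixels), "dist_coeffs" ([k1, k2, p1, p2, k3] as OpenCV has them; the pictures are not rectified), "world_from_camera" (4x4, takes a point from camera to world coordinates). Camera axes: x right, y up, looking along -z (the intrinsics and any distortion apply to the point x, -y, -z); pixel columns grow to the right and rows downward; lengths in m; the calibration is good to about 2 mm. A picture is of the moment at which its call begins: read the wrist's pose just before it. get_calibration takes no time and is no camera call; for the wrist camera it gives the pose at the moment of the call.
- hand_in(): hands the job in; it is judged then, once.
Trained networks look in the newest picture that a camera, given by its name, has taken for a name from the list of things; names that differ only in an ending like _2 or _b are one class to them, and where a whole thing is asked for, a point or a joint stands for the part that bears it (a point fixed in the world has none). Each returns a list of dicts, best first, with "confidence" (0 to 1); they miss things now and then, are a little off and sometimes report something else, mostly with a low value. They report only what shows in the picture. A call takes as long as a camera call.
- search_frame(camera, name): "at" ([x, y, z] in m, in world coordinates, good to about 4 mm: the middle of the surface that is visible of it).
The state is a dict: "time": time; "qpos": joint angles; "qvel": joint speeds; "joint_efforts": joint torques, N m; "tool_pos": TCP position; "tool_rot": TCP orientation; "contact_force": force on the tool from outside, world axes, zero at the start; "torque": the same for the moment, N m; "opening": finger opening in m; "grip_force": force on a finger pad.
Only numpy, scipy, OpenCV 4.12 (cv2) and the standard library are available. Lean on these libraries where they do the work, as an engineer would, in place of code of your own. Each camera call takes 0.05 s, during which the arm holds its last target. There are 200 camera calls.

### The job

Lay every slide carrier flat on the sloping deck of the reader, side by side, rib up, each with its 40 mm end resting against the ledge at the bottom of the slope. With all of them resting there, press the reader's keys fully down and let them go, one at a time: first the square key, then the round one, then the long bar. Then move all the carriers into the shallow metal tray, flat on its floor with the rib up and not on top of one another, and leave the other things on the bench where they stand.

Things in the scene. Friction and masses are not known exactly. Their poses are not given: they have to be found in the camera images.
- carrier_a: slide carrier: grey plastic block 60 (its x) x 40 (y) x 12 mm with a finger rib along the middle of its top, 40 (x) x 12 (y) mm, rising from 12 to 28 mm above the underside; about 70 g; same either way round. Origin: centre of the underside, z up through the rib. Grip across the rib (along y). All alike, two or three present, loose on the bench at first
- carrier_b: slide carrier: grey plastic block 60 (its x) x 40 (y) x 12 mm with a finger rib along the middle of its top, 40 (x) x 12 (y) mm, rising from 12 to 28 mm above the underside; about 70 g; same either way round. Origin: centre of the underside, z up through the rib. Grip across the rib (along y). All alike, two or three present, loose on the bench at first
- carrier_c: slide carrier: grey plastic block 60 (its x) x 40 (y) x 12 mm with a finger rib along the middle of its top, 40 (x) x 12 (y) mm, rising from 12 to 28 mm above the underside; about 70 g; same either way round. Origin: centre of the underside, z up through the rib. Grip across the rib (along y). All alike, two or three present, loose on the bench at first
- reader: fixed white desk instrument 200 (x) x 230 (y) mm, origin at the centre of its underside, front (low side with keys) to its -x: flat apron 30 mm high, 55 mm deep, then the deck sloping up away from the front at 25 degrees to 92 mm high, rear head 82 mm high. Across the foot of the deck runs a ledge 12 mm high and 9 mm thick
- reader_deck: the reader's polished aluminium deck: origin on its surface at the middle of the foot of the ledge; x up the slope, y along the ledge, z its normal. Free surface x 0 to 115 mm, y -106 to 106 mm between 10 mm high side rails. Carriers let go on it slide down to the ledge by themselves; one resting there has its origin at x = 30 mm, z = 0
- key_square (a joint): travel of the square key: 0 released, 0.005 m fully down; spring return, starts to move at about 1.4 N and is fully down at about 5 N; counts as pressed from 0.0035 m
- key_round (a joint): travel of the round key: 0 released, 0.005 m fully down; spring return, starts to move at about 1.4 N and is fully down at about 5 N; counts as pressed from 0.0035 m
- key_bar (a joint): travel of the long bar key: 0 released, 0.005 m fully down; spring return, starts to move at about 1.4 N and is fully down at about 5 N; counts as pressed from 0.0035 m
- key_square_top (a point): top of the square key, 22 x 22 mm, on the reader's right as seen from its front, 65 mm from the middle; stands 8 mm above the flat apron in front of the deck; the point is the centre of its top face when and wherever it stands (it moves with the key)
- key_round_top (a point): top of the round key, 24 mm across, on the reader's left as seen from its front, 65 mm from the middle; stands 8 mm above the flat apron in front of the deck; the point is the centre of its top face when and wherever it stands (it moves with the key)
- key_bar_top (a point): top of the bar key, 15 (reader x) x 36 (reader y) mm, in the middle of the row; stands 8 mm above the flat apron in front of the deck; the point is the centre of its top face when and wherever it stands (it moves with the key)
- tray: shallow open steel tray, 170 (x) x 240 (y) x 16 mm high, walls and floor about 4 mm, fixed; origin at the centre of its underside; reader and tray may stand on either side
- cup: bystander: clear sample cup, 35 mm across, 55 mm high, origin at its underside
- tape: bystander: roll of tape lying flat, 77 mm across, 19 mm high, origin at its underside
- beaker: bystander: small glass beaker, 52 mm across, 69 mm high, origin at its underside
- bottle: bystander: brown bottle, 58 mm across, 135 mm high, origin at its underside
- timer: bystander: small white timer, 58 x 62 x 18 mm, origin at its underside
- marker: bystander: marker pen lying along y, 12 x 138 x 13 mm, origin at its underside

How it is judged:
By the outcome, as a careful person would: the job done as asked, in the order asked, and still so for the second after the job is handed in, with the robot touching nothing.
Of carrier_a, carrier_b, carrier_c only 2 to 3 are there at a start; the rules pass over those that are not, and their reading is None.
At some moment in a run one of carrier_a, carrier_b, carrier_c may be knocked a few centimetres aside while the robot is not near it.
Once in a run the grip may slacken for a moment while it holds something.
It also fails if it takes over 210 s, if anything falls off the work surface, if the arm or the gripper's body presses on something with over 40 N, if the wrist force passes 120 N, or if a joint passes its speed limit or range.

## Working session

There is one attempt and no reset: what is moved stays moved. The work goes in short steps, Python scripts to look and compute and a tool call to move; the robot and the scene stay as the last step left them, time stands still between calls to the robot, and variables do not carry over. Pictures are saved under pics/ and viewed, at most 14 in all, crops included, and the job is handed in when it is done.

Besides the shell and the picture viewer there is one more tool, called after "Call:" as name(argument=value, ...), one argument or row to a line, values as JSON. step_arm: Moves the arm, as the interface text tells. Its arguments: {"type":"object","properties":{"commands":{"type":"array"},"fingers":{"type":"number"},"grip_force":{"type":"number"}},"required":["commands"]}

```bash
mkdir -p pics; ls
python3 - <<'E'
from cell import *
import cv2
for c in ["scene","side"]:
    im=read_camera(c); cv2.imwrite(f"pics/{c}0.png",im[:,:,::-1])
for c in ["scene","side"]:
    for n in ["carrier_a","reader","reader_deck","key_square_top","key_round_top","key_bar_top","tray","cup","tape","beaker","bottle","timer","marker"]:
        print(c,n,[([round(v,3) for v in d["at"]],round(d["confidence"],2)) for d in search_frame(c,n)][:5])
print(observe())
E
```

```text
pics
scene carrier_a [([0.524, 0.058, 0.014], 0.73), ([0.523, -0.071, 0.009], 0.66)]
scene reader [([0.566, -0.207, 0.043], 0.77)]
scene reader_deck [([0.495, 0.329, 0.004], 0.75), ([0.561, -0.207, 0.062], 0.69)]
scene key_square_top []
scene key_round_top [([0.435, -0.535, 0.045], 0.64)]
scene key_bar_top []
scene tray [([0.494, 0.329, 0.003], 0.86)]
scene cup [([0.608, -0.012, 0.044], 0.83), ([0.491, 0.332, 0.001], 0.38)]
scene tape [([0.654, 0.072, 0.019], 0.7)]
scene beaker [([0.436, -0.539, 0.046], 0.76)]
scene bottle [([0.751, -0.195, 0.05], 0.82)]
scene timer [([0.695, -0.24, 0.016], 0.61)]
scene marker [([0.752, -0.191, 0.05], 0.75), ([0.361, -0.011, 0.01], 0.66)]
side carrier_a [([0.524, -0.084, 0.01], 0.72), ([0.529, 0.044, 0.018], 0.59), ([0.699, -0.262, 0.016], 0.39), ([0.456, -0.24, 0.038], 0.33)]
side reader [([0.527, -0.317, 0.055], 0.77)]
side reader_deck [([0.53, -0.317, 0.062], 0.92)]
side key_square_top []
side key_round_top []
side key_bar_top [([0.445, -0.305, 0.038], 0.66)]
side tray [([0.496, 0.315, 0.001], 0.76)]
side cup [([0.751, -0.241, 0.075], 0.66), ([0.6
[... 208 characters left out ...]
arker []
{'time': 1.4, 'qpos': array([-1.45987743e-01,  3.41995902e-01,  1.52411713e+00,  2.44318026e-05,
        1.27540374e+00, -1.46003229e-01]), 'qvel': array([-0.00082172,  0.00196732,  0.00017146, -0.001986  ,  0.00066199,
        0.00165367]), 'joint_efforts': array([-1.08257198e-04, -4.31128943e+01, -2.44473732e+01,  7.16927159e-02,
        4.83654393e-02, -5.70892598e-05]), 'tool_pos': array([5.25010814e-01, 3.46183121e-05, 2.26736646e-01]), 'tool_rot': array([ 3.14151418e+00, -1.20865827e-05,  1.57080470e+00]), 'contact_force': array([-0.19684543,  0.57382603,  0.73119045]), 'torque': array([ 0.0108245 , -0.03720111, -0.04102407]), 'grip_force': 0.0, 'opening': 0.09185992298542654}
```

View pics/scene0.png

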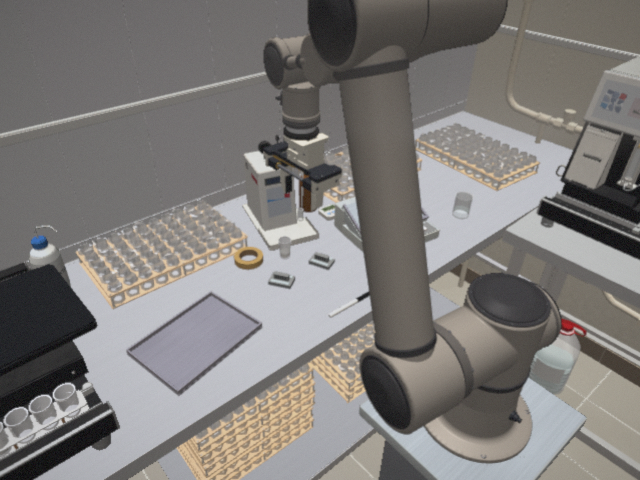

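View pics/side0.png

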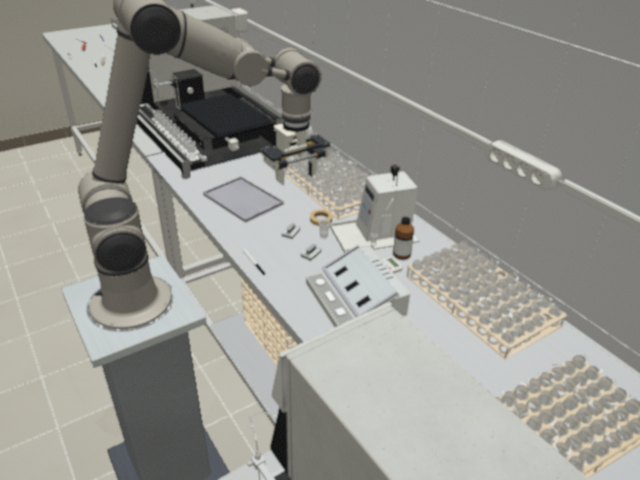

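```bash
cat > h.py <<'E'
from cell import *
import cv2, numpy as np
def proj(P,c,cal=None):
    cal=cal or get_calibration(c); T=np.linalg.inv(np.array(cal["world_from_camera"]))
    q=(T[:3,:3]@np.atleast_2d(P).T).T+T[:3,3]; q=q*[1,-1,-1]
    return cv2.projectPoints(q,np.zeros(3),np.zeros(3),np.array(cal["camera_matrix"]),np.array(cal["dist_coeffs"],float))[0][:,0]
def unproj(uv,z,c,cal=None):
    cal=cal or get_calibration(c); T=np.array(cal["world_from_camera"])
    u=cv2.undistortPoints(np.array(uv,float).reshape(-1,1,2),np.array(cal["camera_matrix"]),np.array(cal["dist_coeffs"],float))[:,0]
    d=np.c_[u[:,0],-u[:,1],-np.ones(len(u))]@T[:3,:3].T
    return T[:3,3]+d*((z-T[2,3])/d[:,2])[:,None]
def shot(c,f):
    im=read_camera(c); cv2.imwrite("pics/"+f,im[:,:,::-1]); return im
E
python3 - <<'E'
from h import *
im=shot("wrist","w0.png"); T=np.array(get_calibration("wrist")["world_from_camera"]); print(T.round(3), get_calibration("wrist")["camera_matrix"])
for n in ["carrier_a","tape","cup"]: print(n,[(np.round(d["at"],3),round(d["confidence"],2)) for d in search_frame("wrist",n)])
s=cv2.imread("pics/side0.png")[210:350,230:430]; cv2.imwrite("pics/s1.png",cv2.resize(s,(800,560),interpolation=cv2.INTER_CUBIC))
E
```

```text
[[ 1.     0.001  0.     0.525]
 [-0.001  0.966  0.258  0.07 ]
 [-0.    -0.258  0.966  0.385]
 [ 0.     0.     0.     1.   ]] [[361.3617597    0.         317.52588151]
 [  0.         361.3617597  234.58732949]
 [  0.           0.           1.        ]]
carrier_a [(array([0.533, 0.058, 0.012]), 0.98), (array([ 0.531, -0.07 ,  0.013]), 0.71)]
tape [(array([0.665, 0.071, 0.018]), 0.8)]
cup [(array([ 0.615, -0.024,  0.034]), 0.95)]
```

View pics/w0.png

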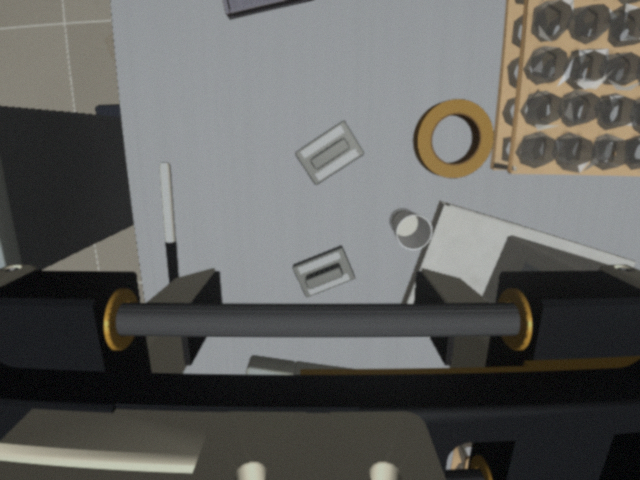

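View pics/s1.png

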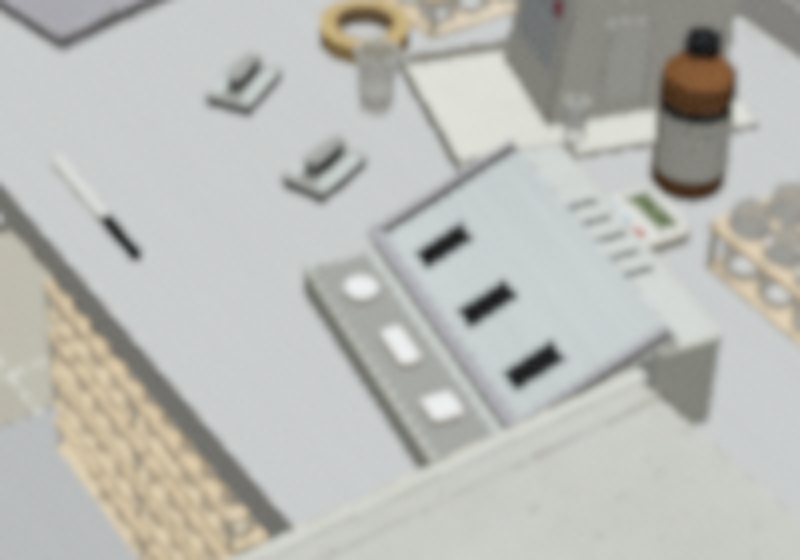

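Call:
step_arm(
  commands=[
    {"translation": [-30, -2, -10]},
    {"translation": [-30, -2, -10]},
    {"translation": [-30, -2, -10]},
    {"translation": [-30, -2, -10]},
    {"translation": [-30, -2, -10]},
    {"translation": [-30, -2, -10]},
    {"translation": [-30, -2, -10]},
    {"translation": [-30, -2, -10]},
    {"translation": [-30, -2, -10]},
    {"translation": [-30, -2, -10]},
    {"translation": [-30, -2, 0]},
    {"translation": [-30, -2, 0]},
    {"translation": [0, 0, 0]},
    {"translation": [0, 0, 0]},
  ],
)

```text
invalid input
```

Run:
```python
from h import *
o=observe(); print(o["time"],o["tool_pos"].round(4),o["tool_rot"].round(4),o["qpos"].round(3))
cal=get_calibration("wrist"); im=shot("wrist","w1.png"); np.save("cal1.npy",cal,allow_pickle=True)
for n in ["carrier_a","reader","reader_deck","key_square_top","key_round_top","key_bar_top"]: print(n,[(np.round(d["at"],3),round(d["confidence"],2)) for d in search_frame("wrist",n)])
```

```text
1.6 [0.525  0.     0.2267] [3.1415 0.     1.5708] [-0.146  0.342  1.524 -0.     1.275 -0.146]
carrier_a [(array([0.533, 0.056, 0.015]), 0.77), (array([ 0.533, -0.067,  0.015]), 0.66)]
reader [(array([ 0.477, -0.185,  0.014]), 0.83)]
reader_deck []
key_square_top []
key_round_top []
key_bar_top []
```

View pics/w1.png

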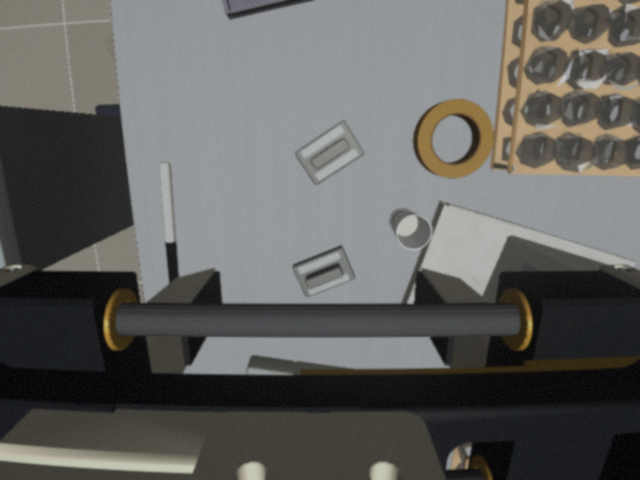

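The move was refused, because each row needs "roll"; the picture is unchanged. I'll resend it with roll.

Call:
step_arm(
  commands=[
    {"translation": [-30, -2, -10], "roll": 0},
    {"translation": [-30, -2, -10], "roll": 0},
    {"translation": [-30, -2, -10], "roll": 0},
    {"translation": [-30, -2, -10], "roll": 0},
    {"translation": [-30, -2, -10], "roll": 0},
    {"translation": [-30, -2, -10], "roll": 0},
    {"translation": [-30, -2, -10], "roll": 0},
    {"translation": [-30, -2, -10], "roll": 0},
    {"translation": [-30, -2, -10], "roll": 0},
    {"translation": [-30, -2, -10], "roll": 0},
    {"translation": [-30, -2, 0], "roll": 0},
    {"translation": [-30, -2, 0], "roll": 0},
    {"translation": [0, 0, 0], "roll": 0},
    {"translation": [0, 0, 0], "roll": 0},
  ],
)

```text
time: 3.12
tool_pos: [0.5005, -0.3612, 0.3258]
tool_rot: [-3.141, -0.001, 1.568]
contact_force: [-0.3, -0.3, -0.2]
opening: 0.092
grip_force: 0.0
```

Run:
```python
from h import *
o=observe(); print(o["time"],o["tool_pos"].round(4),o["tool_rot"].round(4),o["qpos"].round(3))
cal=get_calibration("wrist"); im=shot("wrist","w2.png"); np.save("cal1.npy",cal,allow_pickle=True)
for n in ["carrier_a","reader","reader_deck","key_square_top","key_round_top","key_bar_top"]: print(n,[(np.round(d["at"],3),round(d["confidence"],2)) for d in search_frame("wrist",n)])
```

```text
3.1167 [ 0.5005 -0.3612  0.3258] [-3.1407e+00 -1.1000e-03  1.5683e+00] [-0.749  0.475  1.05   0.     1.618 -0.747]
carrier_a []
reader [(array([ 0.534, -0.3  ,  0.063]), 0.74)]
reader_deck [(array([ 0.533, -0.305,  0.066]), 0.57)]
key_square_top [(array([ 0.44 , -0.365,  0.038]), 0.7)]
key_round_top [(array([ 0.458, -0.236,  0.039]), 0.84)]
key_bar_top [(array([ 0.449, -0.301,  0.042]), 0.74)]
```

View pics/w2.png

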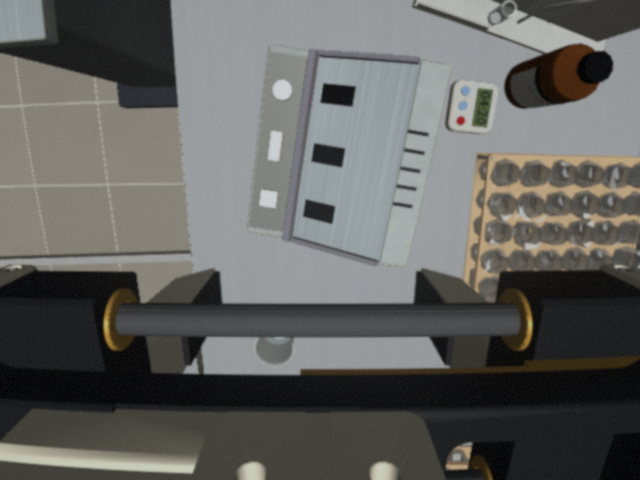

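Run:
```python
from h import *
cal=np.load("cal1.npy",allow_pickle=True).item()
k=unproj([[282,90],[275,146],[268,199]],.038,"wrist",cal); print("keys",k.round(4))
a=unproj([[271,47],[248,234]],.03,"wrist",cal); print("apron",a.round(4), np.linalg.norm(a[0]-a[1]))
d=k[0]-k[2]; print(np.linalg.norm(d[:2])); yaw=np.arctan2(d[1],d[0])-np.pi/2
d=a[0]-a[1]; yaw2=np.arctan2(d[1],d[0])-np.pi/2; print("yaw",yaw,yaw2)
# refine: fit reader pose using image features: key blobs
im=cv2.imread("pics/w2.png"); g=cv2.cvtColor(im,cv2.COLOR_BGR2GRAY)
roi=np.zeros_like(g); roi[70:215,255:296]=g[70:215,255:296]
n,l,s,c=cv2.connectedComponentsWithStats((roi>215).astype(np.uint8)); print(s,c.round(1))
b=(g<60).astype(np.uint8)[75:230,300:370]; n,l,s,c2=cv2.connectedComponentsWithStats(b); print(s,(c2+[300,75]).round(1))
# carriers, w0
cal0=dict(cal)
for name,cs in dict(A=[(295,153),(345,121),(365,156),(316,185)],B=[(292,270),(342,247),(355,273),(307,297)]).items():
    pass
```

```text
keys [[ 0.4587 -0.2353  0.038 ]
 [ 0.4487 -0.2994  0.038 ]
 [ 0.4379 -0.3639  0.038 ]]
apron [[ 0.4462 -0.1863  0.03  ]
 [ 0.4089 -0.4111  0.03  ]] 0.2278988513984052
0.13026224046986618
yaw -0.1603818310602989 -0.1646448332017767
[[     0      0    640    480 307200]] [[319.5 239.5]]
[[   0    0   70  155 9339]
 [  21    9   34   22  569]
 [  13   70   31   21  494]
 [   4  126   30   22  448]] [[335.4 152.5]
 [337.6  94.3]
 [327.8 154.7]
 [318.6 211.1]]
```

Run:
```python
from h import *
cal=np.load("cal1.npy",allow_pickle=True).item()
T1=np.array(cal["world_from_camera"])
from scipy.spatial.transform import Rotation as R
def tool(p,r): M=np.eye(4); M[:3,:3]=R.from_euler("xyz",r).as_matrix(); M[:3,3]=p; return M
t1=tool([.5005,-.3612,.3258],[-3.1407,-.0011,1.5683]); t0=tool([.525,0,.2267],[3.1415,0,1.5708])
tc=np.linalg.inv(t1)@T1; np.save("tc.npy",tc); print(tc.round(4))
cal["world_from_camera"]=t0@tc; print(cal["world_from_camera"].round(3))
g=cv2.cvtColor(cv2.imread("pics/w0.png"),cv2.COLOR_BGR2GRAY)
for name,cs in dict(A=[(295,153),(345,121),(365,156),(316,185)],B=[(292,270),(342,247),(355,273),(307,297)]).items():
    p=unproj(cs,.012,"wrist",cal)[:,:2]; d=(p[1]-p[0])+(p[2]-p[3]); print(name,p.mean(0).round(4),"yaw",np.arctan2(d[1],d[0]).round(3),np.linalg.norm(d)/2,np.linalg.norm(p[0]-p[3]+p[1]-p[2])/2)
ks=[[.4587,-.2353],[.4487,-.2994],[.4379,-.3639]]
# ledge / deck lines
cal=np.load("cal1.npy",allow_pickle=True).item()
yaw=-.162; xr=np.array([np.cos(yaw),np.sin(yaw)]); 
for n,uv,z in [("ledge top front",[[311,52],[285,238]],.042),("ledge inner foot",[[317,58],[296,240]],.034),("deck rear",[[418,62],[378,262]],.087)]:
    p=unproj(uv,z,"wrist",cal)[:,:2]; print(n,p.round(4),(p-[.5263,-.3148])@xr)
```

```text
[[-1.100e-03  9.661e-01  2.583e-01  7.010e-02]
 [ 1.000e+00  1.000e-03  4.000e-04 -4.000e-04]
 [ 1.000e-04  2.583e-01 -9.661e-01 -1.584e-01]
 [ 0.000e+00  0.000e+00  0.000e+00  1.000e+00]]
[[ 1.     0.001  0.     0.525]
 [-0.001  0.966  0.258  0.07 ]
 [-0.    -0.258  0.966  0.385]
 [ 0.     0.     0.     1.   ]]
A [0.5373 0.0547] yaw 0.546 0.058407280204384626 0.039393897358090305
B [ 0.5314 -0.0723] yaw 0.473 0.06043972537371344 0.034778491488802236
ledge top front [[ 0.4929 -0.1948]
 [ 0.4582 -0.4134]] [-0.05229639 -0.05130137]
ledge inner foot [[ 0.4997 -0.1996]
 [ 0.4716 -0.4183]] [-0.04484224 -0.03725589]
deck rear [[ 0.6036 -0.2138]
 [ 0.5699 -0.4303]] [0.05997509 0.06164895]
```

Call:
step_arm(
  commands=[
    {"translation": [41, 0, 0], "roll": 0},
    {"translation": [41, 0, 0], "roll": 0},
    {"translation": [41, 0, 0], "roll": 0},
    {"translation": [41, 0, 0], "roll": 0},
    {"translation": [41, 0, 0], "roll": 0},
    {"translation": [0, 0, 0], "roll": 0.122},
    {"translation": [0, 0, 0], "roll": 0.122},
    {"translation": [0, 0, 0], "roll": 0.122},
    {"translation": [0, 0, 0], "roll": 0.122},
    {"translation": [0, 0, 0], "roll": 0.122},
    {"translation": [0, 0, 0], "roll": 0.122},
    {"translation": [0, 0, 0], "roll": 0.122},
    {"translation": [0, 0, 0], "roll": 0.122},
    {"translation": [0, 0, 0], "roll": 0.122},
    {"translation": [0, 0, 0], "roll": 0},
    {"translation": [0, 0, 0], "roll": 0},
  ],
  fingers=0.55,
)

```text
time: 4.8
tool_pos: [0.501, -0.1545, 0.3269]
tool_rot: [3.141, -0.0, 0.477]
contact_force: [-0.0, 0.1, 0.2]
opening: 0.0506
grip_force: 0.0
```

```bash
cat >> h.py <<'E'
def go(target,psi=None):
    o=observe(); p=o["tool_pos"]; y=o["tool_rot"][2]
    from scipy.spatial.transform import Rotation as R
    M=R.from_euler("xyz",o["tool_rot"]).as_matrix()
    d=M.T@(np.array(target)-p)*1000
    print("t",round(o["time"],2),"pos",p.round(4),"psi",round(y,3),"delta mm",d.round(1),"roll",None if psi is None else round(y-psi,3))
E
python3 - <<'E'
from h import *
go([.5314,-.0723,.12],.473)
cal=get_calibration("wrist"); im=shot("wrist","w3.png"); np.save("cal3.npy",cal,allow_pickle=True)
for n in ["carrier_a"]: print(n,[(np.round(d["at"],3),round(d["confidence"],2)) for d in search_frame("wrist",n)])
E
```

```text
t 4.8 pos [ 0.501  -0.1545  0.3269] psi 0.477 delta mm [ 64.8 -59.1 206.9] roll 0.004
carrier_a [(array([ 0.532, -0.073,  0.013]), 0.93), (array([0.539, 0.053, 0.009]), 0.82)]
```

View pics/w3.png

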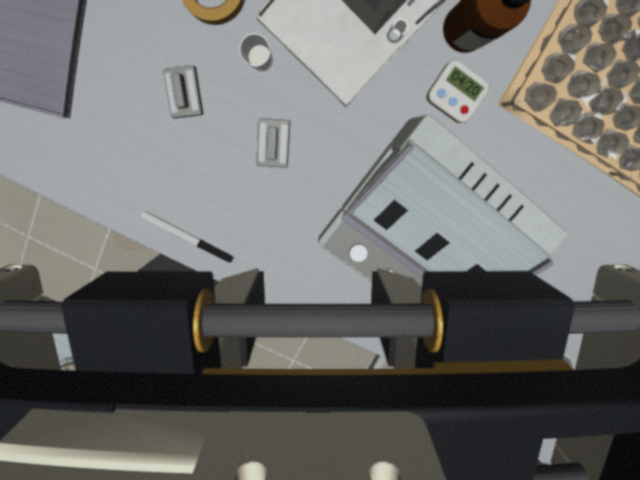

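Run:
```python
from h import *
cal=np.load("cal3.npy",allow_pickle=True).item()
for n,cs in dict(B=[(257,167),(261,119),(291,120),(289,167)],A=[(173,118),(164,69),(193,66),(202,113)]).items():
    p=unproj(cs,.012,"wrist",cal)[:,:2]; d=(p[1]-p[0])+(p[2]-p[3]); print(n,p.mean(0).round(4),"yaw",np.arctan2(d[1],d[0]).round(3),np.linalg.norm(d)/2,np.linalg.norm(p[0]-p[3]+p[1]-p[2])/2)
```

```text
B [ 0.5314 -0.0759] yaw 0.385 0.05952945117675833 0.039670092080916285
A [0.5368 0.0541] yaw 0.599 0.057947688170357135 0.0374698775616763
```

Call:
step_arm(
  commands=[
    {"translation": [0, 0, 20], "roll": 0.077},
    {"translation": [20, -20, 20], "roll": 0},
    {"translation": [20, -21, 20], "roll": 0},
    {"translation": [19, -21, 30], "roll": 0},
    {"translation": [0, 0, 35], "roll": 0},
    {"translation": [0, 0, 35], "roll": 0},
    {"translation": [0, 0, 35], "roll": 0},
    {"translation": [0, 0, 35], "roll": 0},
    {"translation": [0, 0, 30], "roll": 0},
    {"translation": [0, 0, 20], "roll": 0},
    {"translation": [0, 0, 0], "roll": 0},
    {"translation": [0, 0, 0], "roll": 0},
  ],
)

```text
time: 5.9
tool_pos: [0.5312, -0.0749, 0.0463]
tool_rot: [-3.14, 0.001, 0.397]
contact_force: [-0.1, -0.2, 1.0]
opening: 0.0505
grip_force: 0.0
```

Run:
```python
from h import *
go([.5316,-.0745,.016],.40)
im=shot("wrist","w4.png")
```

```text
t 5.9 pos [ 0.5312 -0.0749  0.0463] psi 0.397 delta mm [ 0.5 -0.2 30.3] roll -0.003
```

Down, grip, lift.

Call:
step_arm(
  commands=[
    {"translation": [0, 0, 15], "roll": 0},
    {"translation": [0, 0, 15], "roll": 0},
    {"translation": [0, 0, 0], "roll": 0},
  ],
)

```text
time: 6.2
tool_pos: [0.5315, -0.075, 0.0167]
tool_rot: [-3.142, 0.0, 0.397]
contact_force: [-0.9, 0.2, -0.2]
opening: 0.0505
grip_force: 0.0
```

Call:
step_arm(
  commands=[
    {"translation": [0, 0, 0], "roll": 0},
    {"translation": [0, 0, 0], "roll": 0},
    {"translation": [0, 0, 0], "roll": 0},
    {"translation": [0, 0, 0], "roll": 0},
    {"translation": [0, 0, 0], "roll": 0},
    {"translation": [0, 0, 0], "roll": 0},
  ],
  fingers=0,
  grip_force=25,
)

```text
time: 6.7
tool_pos: [0.5318, -0.0751, 0.0172]
tool_rot: [3.141, -0.001, 0.396]
contact_force: [-0.7, 0.3, 0.0]
opening: 0.0148
grip_force: 0.0
```

Call:
step_arm(
  commands=[
    {"translation": [0, 0, 0], "roll": 0},
    {"translation": [0, 0, 0], "roll": 0},
    {"translation": [0, 0, 0], "roll": 0},
    {"translation": [0, 0, -15], "roll": 0},
    {"translation": [0, 0, -30], "roll": 0},
    {"translation": [0, 0, -30], "roll": 0},
    {"translation": [0, 0, -30], "roll": 0},
    {"translation": [0, 0, -30], "roll": 0.112},
    {"translation": [0, 0, 0], "roll": 0.112},
    {"translation": [0, 0, 0], "roll": 0.112},
    {"translation": [0, 0, 0], "roll": 0.112},
    {"translation": [0, 0, 0], "roll": 0.111},
    {"translation": [0, 0, 0], "roll": 0},
  ],
)

```text
time: 7.78
tool_pos: [0.5313, -0.075, 0.1514]
tool_rot: [-3.142, 0.001, -0.167]
contact_force: [0.2, 0.3, -0.7]
opening: 0.0115
grip_force: 25.0
```

Run:
```python
from h import *
print(observe()["opening"],observe()["grip_force"])
go([.5048,-.36,.1],-.162)
```

```text
0.011505401904363433 25.00164359807968
t 7.78 pos [ 0.5313 -0.075   0.1514] psi -0.167 delta mm [ 21.3 285.5  51.4] roll -0.005
```

Call:
step_arm(
  commands=[
    {"translation": [0, 24, 0], "roll": 0},
    {"translation": [0, 29, 0], "roll": 0},
    {"translation": [0, 29, 0], "roll": 0},
    {"translation": [2, 29, 0], "roll": 0},
    {"translation": [3, 29, 0], "roll": 0},
    {"translation": [3, 29, 0], "roll": 0},
    {"translation": [3, 29, 0], "roll": 0},
    {"translation": [3, 29, 0], "roll": 0},
    {"translation": [3, 29, 5], "roll": 0},
    {"translation": [4, 29, 10], "roll": 0},
    {"translation": [0, 0, 15], "roll": 0},
    {"translation": [0, 0, 15], "roll": 0},
    {"translation": [0, 0, 0], "roll": 0},
  ],
)

```text
time: 8.87
tool_pos: [0.504, -0.3589, 0.1029]
tool_rot: [-3.138, 0.006, -0.161]
contact_force: [-0.2, 0.6, -1.4]
opening: 0.012
grip_force: 25.0
```

Run:
```python
from h import *
print(observe()["opening"],observe()["grip_force"])
go([.5048,-.36,.08],-.162)
```

```text
0.012002904961549198 24.99990999698639
t 8.87 pos [ 0.504  -0.3589  0.1029] psi -0.161 delta mm [ 1.1  1.1 22.9] roll 0.001
```

Lower with lighter grip so it pivots.

Call:
step_arm(
  commands=[
    {"translation": [0, 1, 10], "roll": 0},
    {"translation": [0, 0, 10], "roll": 0},
    {"translation": [0, 0, 3], "roll": 0},
    {"translation": [0, 0, 3], "roll": 0},
    {"translation": [0, 0, 3], "roll": 0},
    {"translation": [0, 0, 3], "roll": 0},
    {"translation": [0, 0, 2], "roll": 0},
    {"translation": [0, 0, 0], "roll": 0},
  ],
  grip_force=6,
)

```text
time: 9.53
tool_pos: [0.5059, -0.3606, 0.0725]
tool_rot: [-3.142, -0.0, -0.163]
contact_force: [-0.1, -0.0, 0.2]
opening: 0.0118
grip_force: 6.2
```

Run:
```python
from h import *
print(observe()["contact_force"]); shot("side","s2.png"); shot("wrist","w5.png")
s=cv2.imread("pics/s2.png")[220:340,290:430]; a=cv2.resize(s,(700,600),interpolation=cv2.INTER_CUBIC); cv2.imwrite("pics/s2c.png",a)
```

```text
[-0.13252685 -0.01799314  0.20312582]
```

View pics/s2c.png

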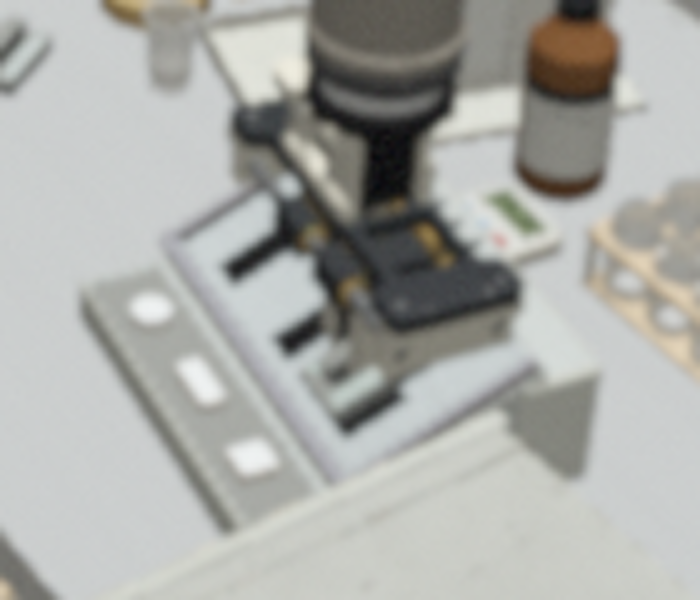

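Call:
step_arm(
  commands=[
    {"translation": [0, 0, 2], "roll": 0},
    {"translation": [0, 0, 2], "roll": 0},
    {"translation": [0, 0, 0], "roll": 0},
  ],
)

```text
time: 9.88
tool_pos: [0.5067, -0.3609, 0.0709]
tool_rot: [3.14, -0.003, -0.163]
contact_force: [-3.3, 3.6, 12.5]
opening: 0.0116
grip_force: 13.6
```

Call:
step_arm(
  commands=[
    {"translation": [0, 0, 2], "roll": 0},
    {"translation": [0, 0, 2], "roll": 0},
    {"translation": [0, 0, 0], "roll": 0},
  ],
)

```text
time: 10.13
tool_pos: [0.5069, -0.361, 0.0703]
tool_rot: [3.139, -0.004, -0.163]
contact_force: [-9.8, 9.1, 33.9]
opening: 0.0118
grip_force: 24.4
```

Run:
```python
from h import *
print(observe()["contact_force"]); shot("side","s3.png")
s=cv2.imread("pics/s3.png")[260:330,320:400]; a=cv2.resize(s,(640,560),interpolation=cv2.INTER_CUBIC); cv2.imwrite("pics/s3c.png",a)
```

```text
[-9.76737191  9.06178171 33.90759808]
```

View pics/s3c.png

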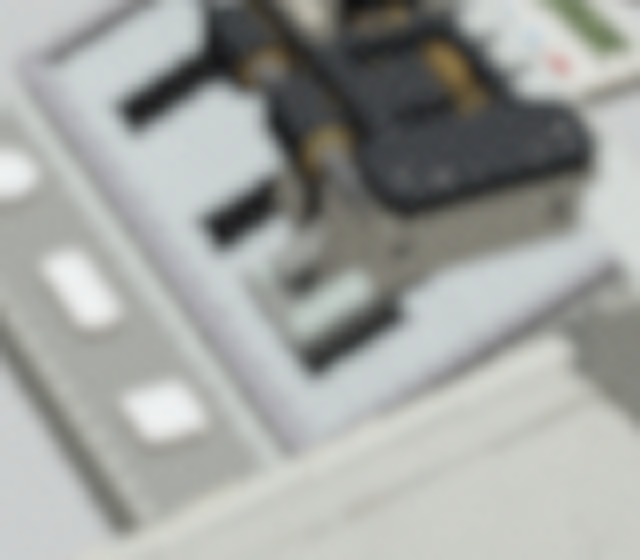

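Call:
step_arm(
  commands=[
    {"translation": [0, 0, -4], "roll": 0},
    {"translation": [0, 0, 0], "roll": 0},
  ],
)

```text
time: 10.35
tool_pos: [0.5067, -0.3612, 0.0712]
tool_rot: [3.14, -0.003, -0.163]
contact_force: [-4.6, 3.6, 18.6]
opening: 0.0116
grip_force: 11.3
```

Call:
step_arm(
  commands=[
    {"translation": [0, 0, 0], "roll": 0},
    {"translation": [0, 0, 0], "roll": 0},
    {"translation": [0, 0, 0], "roll": 0},
    {"translation": [0, 0, 0], "roll": 0},
    {"translation": [0, 0, 0], "roll": 0},
    {"translation": [0, 0, 0], "roll": 0},
    {"translation": [0, 0, -20], "roll": 0},
    {"translation": [0, 0, -40], "roll": 0},
    {"translation": [0, 0, -40], "roll": 0},
    {"translation": [0, 0, -20], "roll": 0},
    {"translation": [-30, 0, 0], "roll": 0},
    {"translation": [-30, 0, 0], "roll": 0},
    {"translation": [-30, 0, 0], "roll": 0},
    {"translation": [0, 0, 0], "roll": 0},
  ],
  fingers=0.55,
)

```text
time: 11.52
tool_pos: [0.4131, -0.3446, 0.1883]
tool_rot: [-3.14, 0.003, -0.164]
contact_force: [1.4, -0.6, 0.3]
opening: 0.0505
grip_force: 0.0
```

Run:
```python
from h import *
go([.5368,.0541,.1],.58)
cal=get_calibration("wrist"); im=shot("wrist","w6.png"); np.save("cal6.npy",cal,allow_pickle=True)
for n in ["carrier_a","key_square_top","key_round_top","key_bar_top"]: print(n,[(np.round(d["at"],3),round(d["confidence"],2)) for d in search_frame("wrist",n)])
shot("side","s4.png"); print([(np.round(d["at"],3),round(d["confidence"],2)) for d in search_frame("side","carrier_a")])
```

```text
t 11.52 pos [ 0.4131 -0.3446  0.1883] psi -0.164 delta mm [  57.1 -413.5   88.7] roll -0.744
carrier_a [(array([ 0.502, -0.352,  0.072]), 0.76), (array([ 0.524, -0.302,  0.056]), 0.54)]
key_square_top [(array([ 0.44 , -0.366,  0.039]), 0.85)]
key_round_top [(array([ 0.458, -0.238,  0.039]), 0.98)]
key_bar_top [(array([ 0.449, -0.302,  0.038]), 0.65), (array([ 0.44 , -0.569,  0.043]), 0.45)]
[(array([ 0.495, -0.364,  0.069]), 0.76), (array([0.528, 0.045, 0.016]), 0.45)]
```

View pics/w6.png

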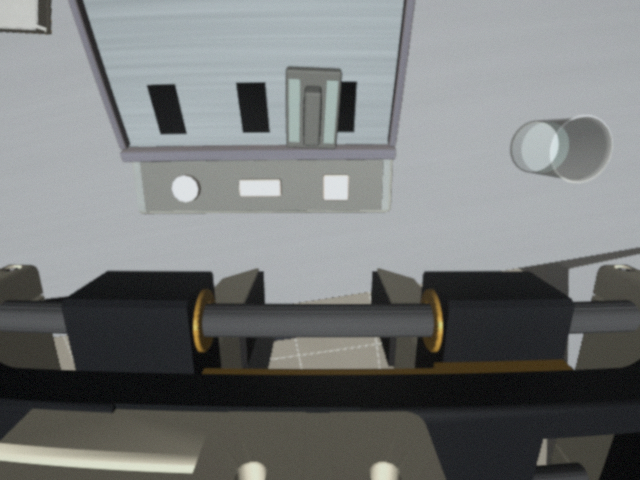

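Call:
step_arm(
  commands=[
    {"translation": [0, -30, 0], "roll": 0},
    {"translation": [0, -38, 0], "roll": 0},
    {"translation": [0, -38, 0], "roll": 0},
    {"translation": [0, -38, 0], "roll": 0},
    {"translation": [0, -38, 0], "roll": 0},
    {"translation": [0, -38, 0], "roll": 0},
    {"translation": [0, -38, 0], "roll": 0},
    {"translation": [0, -38, 0], "roll": 0},
    {"translation": [0, -38, 0], "roll": 0},
    {"translation": [0, -38, 0], "roll": 0},
    {"translation": [0, -30, 0], "roll": 0},
    {"translation": [0, 0, 0], "roll": -0.124},
    {"translation": [0, 0, 0], "roll": -0.124},
    {"translation": [0, 0, 0], "roll": -0.124},
    {"translation": [0, 0, 0], "roll": -0.124},
    {"translation": [0, 0, 0], "roll": -0.124},
    {"translation": [0, 0, 0], "roll": -0.122},
    {"translation": [0, 0, 0], "roll": 0},
    {"translation": [0, 0, 0], "roll": 0},
  ],
)

```text
time: 13.45
tool_pos: [0.4827, 0.0509, 0.1886]
tool_rot: [3.142, -0.0, 0.576]
contact_force: [-0.0, 0.2, -0.8]
opening: 0.0502
grip_force: 0.0
```

Run:
```python
from h import *
cal=get_calibration("wrist"); im=shot("wrist","w7.png"); 
d=search_frame("wrist","carrier_a"); print([(np.round(k["at"],3),round(k["confidence"],2)) for k in d])
p=proj(np.array(d[0]["at"]),"wrist",cal)[0]; x,y=p.round().astype(int); print(x,y)
g=cv2.cvtColor(im,cv2.COLOR_RGB2GRAY)
x0,y0=max(x-70,0),max(y-70,0); c=g[y0:y0+140,x0:x0+140]; cv2.imwrite("pics/w7c.png",cv2.resize(c,None,fx=4,fy=4)); print(x0,y0)
go([.5368,.0541,.016],.575)
```

```text
[(array([0.534, 0.06 , 0.013]), 0.55)]
341 162
271 92
t 13.55 pos [0.4826 0.0508 0.1886] psi 0.576 delta mm [ 47.3  26.8 172.6] roll 0.001
```

View pics/w7c.png

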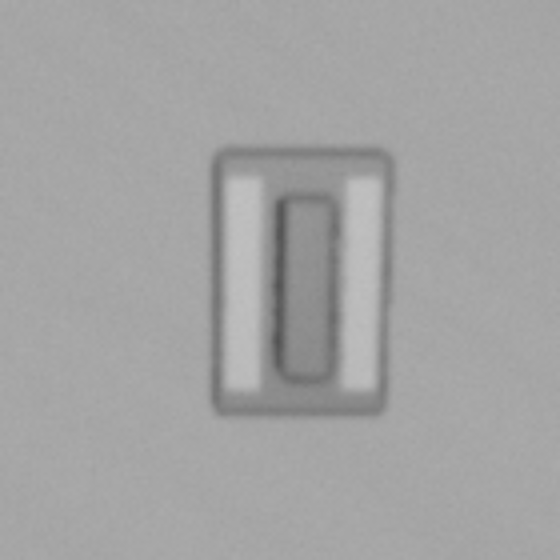

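Run:
```python
from h import *
c=np.array([(215,413),(215,150),(392,150),(384,413)])/4+[271,92]
p=unproj(c,.012,"wrist")[:,:2]; d=(p[1]-p[0])+(p[2]-p[3]); print(p.mean(0).round(4),np.arctan2(d[1],d[0]).round(3),np.linalg.norm(d)/2)
go([*p.mean(0),.016],.575)
```

```text
[0.5363 0.0554] 0.578 0.059407951756583165
t 13.55 pos [0.4826 0.0508 0.1886] psi 0.576 delta mm [ 47.5  25.4 172.6] roll 0.001
```

Call:
step_arm(
  commands=[
    {"translation": [24, 13, 10], "roll": 0},
    {"translation": [23, 12, 30], "roll": 0},
    {"translation": [0, 0, 35], "roll": 0},
    {"translation": [0, 0, 35], "roll": 0},
    {"translation": [0, 0, 30], "roll": 0},
    {"translation": [0, 0, 20], "roll": 0},
    {"translation": [0, 0, 11], "roll": 0},
    {"translation": [0, 0, 0], "roll": 0},
    {"translation": [0, 0, 0], "roll": 0},
  ],
)

```text
time: 14.3
tool_pos: [0.5358, 0.0554, 0.0181]
tool_rot: [3.141, -0.0, 0.578]
contact_force: [-0.4, -0.9, 0.5]
opening: 0.0508
grip_force: 0.0
```

Call:
step_arm(
  commands=[
    {"translation": [0, 0, 0], "roll": 0},
    {"translation": [0, 0, 0], "roll": 0},
    {"translation": [0, 0, 0], "roll": 0},
    {"translation": [0, 0, 0], "roll": 0},
    {"translation": [0, 0, 0], "roll": 0},
    {"translation": [0, 0, 0], "roll": 0},
    {"translation": [0, 0, 0], "roll": 0},
    {"translation": [0, 0, 0], "roll": 0},
    {"translation": [0, 0, -15], "roll": 0},
    {"translation": [0, 0, -30], "roll": 0},
    {"translation": [0, 0, -30], "roll": 0},
    {"translation": [0, 0, -30], "roll": 0},
    {"translation": [0, 0, -30], "roll": 0},
    {"translation": [0, 0, 0], "roll": 0},
  ],
  fingers=0,
  grip_force=25,
)

```text
time: 15.47
tool_pos: [0.5384, 0.0554, 0.1585]
tool_rot: [3.136, -0.008, 0.579]
contact_force: [1.3, 0.5, -0.0]
opening: 0.0115
grip_force: 25.0
```

Call:
step_arm(
  commands=[
    {"translation": [0, 0, 0], "roll": 0.1235},
    {"translation": [0, 0, 0], "roll": 0.1235},
    {"translation": [0, 0, 0], "roll": 0.1235},
    {"translation": [0, 0, 0], "roll": 0.1235},
    {"translation": [0, 0, 0], "roll": 0.1235},
    {"translation": [0, 0, 0], "roll": 0.1235},
    {"translation": [0, 0, 0], "roll": 0},
    {"translation": [0, 0, 0], "roll": 0},
  ],
)

```text
time: 16.13
tool_pos: [0.535, 0.0554, 0.152]
tool_rot: [3.141, 0.001, -0.158]
contact_force: [0.2, 0.4, -0.5]
opening: 0.0118
grip_force: 25.0
```

Run:
```python
from h import *
go([.5200,-.2652,.1],-.162)
```

```text
t 16.13 pos [0.535  0.0554 0.152 ] psi -0.158 delta mm [ 35.9 319.   52. ] roll 0.004
```

Call:
step_arm(
  commands=[
    {"translation": [0, 24, 0], "roll": 0.004},
    {"translation": [2, 30, 0], "roll": 0},
    {"translation": [3, 30, 0], "roll": 0},
    {"translation": [4, 30, 0], "roll": 0},
    {"translation": [4, 30, 0], "roll": 0},
    {"translation": [4, 30, 0], "roll": 0},
    {"translation": [4, 30, 0], "roll": 0},
    {"translation": [4, 30, 0], "roll": 0},
    {"translation": [4, 30, 5], "roll": 0},
    {"translation": [4, 30, 10], "roll": 0},
    {"translation": [3, 25, 15], "roll": 0},
    {"translation": [0, 0, 15], "roll": 0},
    {"translation": [0, 0, 5], "roll": 0},
    {"translation": [0, 0, 0], "roll": 0},
    {"translation": [0, 0, 0], "roll": 0},
  ],
)

```text
time: 17.38
tool_pos: [0.5182, -0.2644, 0.1028]
tool_rot: [-3.141, 0.0, -0.164]
contact_force: [0.1, 0.1, -0.2]
opening: 0.0119
grip_force: 25.0
```

Run:
```python
from h import *
o=observe(); print(o["opening"],o["grip_force"],o["contact_force"]); go([.5200,-.2652,.075],-.162)
```

```text
0.01191543475208977 24.999886751174927 [ 0.14503483  0.08819699 -0.20811409]
t 17.38 pos [ 0.5182 -0.2644  0.1028] psi -0.164 delta mm [ 1.9  0.5 27.8] roll -0.002
```

Call:
step_arm(
  commands=[
    {"translation": [1, 0, 10], "roll": 0},
    {"translation": [0, 0, 10], "roll": 0},
    {"translation": [0, 0, 3], "roll": 0},
    {"translation": [0, 0, 3], "roll": 0},
    {"translation": [0, 0, 2], "roll": 0},
    {"translation": [0, 0, 0], "roll": 0},
  ],
  grip_force=4,
)

```text
time: 17.88
tool_pos: [0.5191, -0.2651, 0.0744]
tool_rot: [-3.141, 0.0, -0.166]
contact_force: [0.6, -0.1, -1.1]
opening: 0.012
grip_force: 4.0
```

Call:
step_arm(
  commands=[
    {"translation": [0, 0, 0], "roll": 0},
    {"translation": [0, 0, 0], "roll": 0},
    {"translation": [0, 0, 0], "roll": 0},
    {"translation": [0, 0, 0], "roll": 0},
    {"translation": [0, 0, 0], "roll": 0},
    {"translation": [0, 0, 0], "roll": 0},
    {"translation": [0, 0, -20], "roll": 0},
    {"translation": [0, 0, -40], "roll": 0},
    {"translation": [0, 0, -40], "roll": 0},
    {"translation": [0, 0, -20], "roll": 0},
    {"translation": [-30, 0, 0], "roll": 0},
    {"translation": [-30, 0, 0], "roll": 0},
    {"translation": [-30, 0, 0], "roll": 0},
    {"translation": [0, 0, 0], "roll": 0},
  ],
  fingers=0.55,
)

```text
time: 19.05
tool_pos: [0.4259, -0.2487, 0.1946]
tool_rot: [-3.14, 0.004, -0.167]
contact_force: [0.1, 0.3, -0.2]
opening: 0.0508
grip_force: 0.0
```

Run:
```python
from h import *
cal=get_calibration("wrist"); im=shot("wrist","w8.png"); np.save("cal8.npy",cal,allow_pickle=True)
for n in ["carrier_a","key_square_top","key_round_top","key_bar_top"]: print(n,[(np.round(d["at"],3),round(d["confidence"],2)) for d in search_frame("wrist",n)])
shot("scene","sc1.png");print([(np.round(d["at"],3),round(d["confidence"],2)) for d in search_frame("scene","carrier_a")])
go([.440,-.365,.12],-.162)
```

```text
carrier_a [(array([ 0.514, -0.264,  0.068]), 0.94), (array([ 0.504, -0.35 ,  0.072]), 0.64)]
key_square_top [(array([ 0.438, -0.366,  0.036]), 0.87)]
key_round_top [(array([ 0.459, -0.235,  0.041]), 0.84)]
key_bar_top [(array([ 0.45 , -0.3  ,  0.042]), 0.92)]
[]
t 19.4 pos [ 0.4313 -0.2507  0.1946] psi -0.166 delta mm [ 27.5 111.3  74.6] roll -0.004
```

View pics/w8.png

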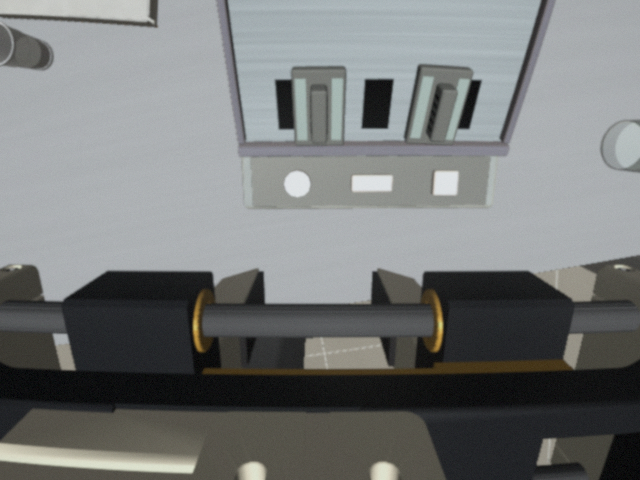

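Call:
step_arm(
  commands=[
    {"translation": [8, 30, 0], "roll": 0},
    {"translation": [9, 40, 10], "roll": 0},
    {"translation": [9, 41, 20], "roll": 0},
    {"translation": [0, 0, 30], "roll": 0},
    {"translation": [0, 0, 30], "roll": 0},
    {"translation": [0, 0, 30], "roll": 0},
    {"translation": [0, 0, 15], "roll": 0},
    {"translation": [0, 0, 5], "roll": 0},
    {"translation": [0, 0, 0], "roll": 0},
    {"translation": [0, 0, 0], "roll": 0},
  ],
  fingers=0,
)

```text
time: 20.23
tool_pos: [0.4382, -0.3598, 0.0575]
tool_rot: [3.141, -0.001, -0.166]
contact_force: [0.7, 0.3, 0.4]
opening: 0.0002
grip_force: 0.0
```

Run:
```python
from h import *
o=observe(); print(o["opening"],o["contact_force"]); go([.4385,-.365,.038],-.162)
```

```text
0.000225995477182576 [0.69831953 0.32445692 0.37241547]
t 20.23 pos [ 0.4382 -0.3598  0.0575] psi -0.166 delta mm [ 1.2  5.1 19.5] roll -0.004
```

Call:
step_arm(
  commands=[
    {"translation": [0, 5, 0], "roll": -0.004},
    {"translation": [0, 0, 8], "roll": 0},
    {"translation": [0, 0, 8], "roll": 0},
    {"translation": [0, 0, 4], "roll": 0},
    {"translation": [0, 0, 2], "roll": 0},
    {"translation": [0, 0, 0], "roll": 0},
    {"translation": [0, 0, 0], "roll": 0},
  ],
)

```text
time: 20.82
tool_pos: [0.4366, -0.3645, 0.0352]
tool_rot: [3.141, -0.0, -0.162]
contact_force: [-0.7, -1.0, 4.2]
opening: 0.0008
grip_force: 2.0
```

Call:
step_arm(
  commands=[
    {"translation": [0, 0, 1], "roll": 0},
    {"translation": [0, 0, 1], "roll": 0},
    {"translation": [0, 0, 0], "roll": 0},
  ],
)

```text
time: 21.07
tool_pos: [0.4367, -0.3645, 0.0342]
tool_rot: [3.141, -0.001, -0.162]
contact_force: [-3.0, 1.4, 10.4]
opening: 0.0004
grip_force: 5.5
```

Call:
step_arm(
  commands=[
    {"translation": [0, 0, 1], "roll": 0},
    {"translation": [0, 0, 0], "roll": 0},
    {"translation": [0, 0, 0], "roll": 0},
  ],
)

```text
time: 21.32
tool_pos: [0.4367, -0.3645, 0.034]
tool_rot: [3.14, -0.001, -0.162]
contact_force: [-4.7, 2.5, 18.4]
opening: 0.0005
grip_force: 9.1
```

Call:
step_arm(
  commands=[
    {"translation": [0, 0, -10], "roll": 0},
    {"translation": [0, 0, -20], "roll": 0},
    {"translation": [0, 0, -25], "roll": 0},
    {"translation": [0, 0, 0], "roll": 0},
    {"translation": [0, -30, 0], "roll": 0},
    {"translation": [0, -35, 0], "roll": 0},
    {"translation": [0, -35, 0], "roll": 0},
    {"translation": [0, -30, 0], "roll": 0},
    {"translation": [0, 0, 0], "roll": 0},
    {"translation": [0, 0, 0], "roll": 0},
  ],
)

```text
time: 22.15
tool_pos: [0.4577, -0.2344, 0.0867]
tool_rot: [-3.141, 0.001, -0.159]
contact_force: [0.5, -0.1, -0.1]
opening: 0.0006
grip_force: 0.0
```

Run:
```python
from h import *
go([.4585,-.2355,.038],-.162)
```

```text
t 22.15 pos [ 0.4577 -0.2344  0.0867] psi -0.159 delta mm [ 1.   1.  48.7] roll 0.003
```

Call:
step_arm(
  commands=[
    {"translation": [0, 1, 20], "roll": 0},
    {"translation": [0, 0, 20], "roll": 0},
    {"translation": [0, 0, 6], "roll": 0},
    {"translation": [0, 0, 4], "roll": 0},
    {"translation": [0, 0, 2], "roll": 0},
    {"translation": [0, 0, 1], "roll": 0},
    {"translation": [0, 0, 1], "roll": 0},
    {"translation": [0, 0, 0], "roll": 0},
    {"translation": [0, 0, 0], "roll": 0},
  ],
)

```text
time: 22.9
tool_pos: [0.4571, -0.2375, 0.0342]
tool_rot: [3.141, -0.0, -0.162]
contact_force: [-6.7, 0.7, 7.9]
opening: 0.0004
grip_force: 3.9
```

Call:
step_arm(
  commands=[
    {"translation": [0, 0, 1], "roll": 0},
    {"translation": [0, 0, 0], "roll": 0},
    {"translation": [0, 0, 0], "roll": 0},
  ],
)

```text
time: 23.15
tool_pos: [0.4571, -0.2375, 0.034]
tool_rot: [3.141, -0.0, -0.162]
contact_force: [-8.4, 1.2, 16.3]
opening: 0.0002
grip_force: 7.9
```

Call:
step_arm(
  commands=[
    {"translation": [0, 0, -10], "roll": 0},
    {"translation": [0, 0, -20], "roll": 0},
    {"translation": [0, 0, -25], "roll": 0},
    {"translation": [0, 0, 0], "roll": 0},
    {"translation": [1, 30, 0], "roll": 0},
    {"translation": [1, 34, 0], "roll": 0},
    {"translation": [0, 0, 0], "roll": 0},
    {"translation": [0, 0, 0], "roll": 0},
  ],
)

```text
time: 23.82
tool_pos: [0.4492, -0.3022, 0.0874]
tool_rot: [3.141, -0.002, -0.165]
contact_force: [0.1, 0.2, -0.4]
opening: 0.0009
grip_force: 0.0
```

Run:
```python
from h import *
go([.449,-.3005,.038],-.162)
```

```text
t 23.82 pos [ 0.4492 -0.3022  0.0874] psi -0.165 delta mm [-0.6 -1.6 49.4] roll -0.003
```

Call:
step_arm(
  commands=[
    {"translation": [0, -1, 20], "roll": 0},
    {"translation": [0, 0, 20], "roll": 0},
    {"translation": [0, 0, 6], "roll": 0},
    {"translation": [0, 0, 4], "roll": 0},
    {"translation": [0, 0, 2], "roll": 0},
    {"translation": [0, 0, 1], "roll": 0},
    {"translation": [0, 0, 1], "roll": 0},
    {"translation": [0, 0, 0], "roll": 0},
    {"translation": [0, 0, 0], "roll": 0},
  ],
)

```text
time: 24.57
tool_pos: [0.4495, -0.2991, 0.0342]
tool_rot: [-3.142, -0.001, -0.162]
contact_force: [-1.9, 4.9, 6.3]
opening: 0.0009
grip_force: 3.7
```

Call:
step_arm(
  commands=[
    {"translation": [0, 0, 1], "roll": 0},
    {"translation": [0, 0, 0], "roll": 0},
    {"translation": [0, 0, 0], "roll": 0},
  ],
)

```text
time: 24.82
tool_pos: [0.4495, -0.2991, 0.034]
tool_rot: [3.141, -0.001, -0.162]
contact_force: [-4.5, 5.7, 15.2]
opening: 0.0006
grip_force: 7.4
```

Call:
step_arm(
  commands=[
    {"translation": [0, 0, -10], "roll": 0},
    {"translation": [0, 0, -20], "roll": 0},
    {"translation": [0, 0, -40], "roll": 0},
    {"translation": [0, 0, -40], "roll": 0},
    {"translation": [0, 0, 0], "roll": 0},
    {"translation": [0, 0, 0], "roll": 0},
  ],
  fingers=0.55,
)

```text
time: 25.32
tool_pos: [0.4509, -0.3009, 0.1453]
tool_rot: [3.137, -0.007, -0.162]
contact_force: [0.5, 0.6, -0.4]
opening: 0.0358
grip_force: 0.0
```

Run:
```python
from h import *
cal=get_calibration("wrist"); im=shot("wrist","w9.png"); np.save("cal9.npy",cal,allow_pickle=True)
for n in ["carrier_a"]: print(n,[(np.round(d["at"],3),round(d["confidence"],2)) for d in search_frame("wrist",n)])
go([.507,-.2645,.1],-.162)
```

```text
carrier_a [(array([ 0.518, -0.266,  0.071]), 0.85), (array([ 0.506, -0.351,  0.074]), 0.62)]
t 25.42 pos [ 0.4491 -0.2994  0.1418] psi -0.162 delta mm [ 51.5 -43.8  41.9] roll -0.0
```

View pics/w9.png

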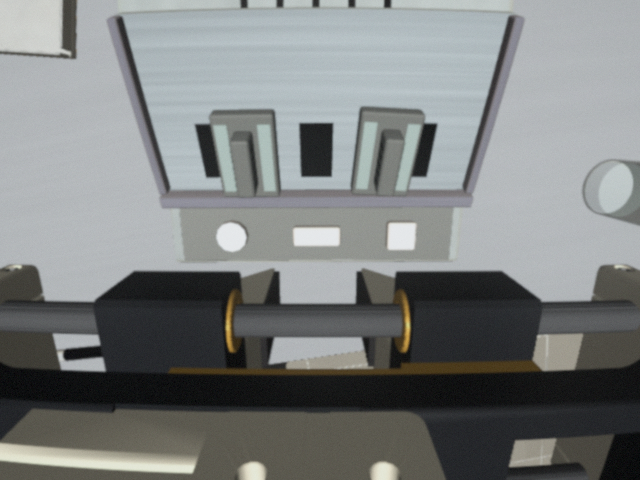

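Call:
step_arm(
  commands=[
    {"translation": [25, -20, 0], "roll": 0},
    {"translation": [29, -25, 0], "roll": 0},
    {"translation": [0, 0, 20], "roll": 0},
    {"translation": [0, 0, 30], "roll": 0},
    {"translation": [0, 0, 20], "roll": 0},
    {"translation": [0, 0, 5], "roll": 0},
    {"translation": [0, 0, 0], "roll": 0},
    {"translation": [0, 0, 0], "roll": 0},
  ],
)

```text
time: 26.08
tool_pos: [0.5098, -0.2639, 0.0668]
tool_rot: [-3.141, 0.0, -0.162]
contact_force: [0.6, 0.4, 1.1]
opening: 0.0503
grip_force: 0.0
```

Run:
```python
from h import *
o=observe(); print(o["opening"],o["contact_force"]); go([.5094,-.2638,.0625],-.162)
```

```text
0.050289997353985746 [0.56492264 0.41729696 1.08665632]
t 26.08 pos [ 0.5098 -0.2639  0.0668] psi -0.162 delta mm [-0.4 -0.1  4.3] roll -0.0
```

Call:
step_arm(
  commands=[
    {"translation": [0, 0, 2], "roll": 0},
    {"translation": [0, 0, 2], "roll": 0},
    {"translation": [0, 0, 0], "roll": 0},
  ],
)

```text
time: 26.33
tool_pos: [0.51, -0.2641, 0.0636]
tool_rot: [3.141, -0.001, -0.162]
contact_force: [-0.2, -0.3, -1.0]
opening: 0.0505
grip_force: 0.0
```

Call:
step_arm(
  commands=[
    {"translation": [0, 0, 0], "roll": 0},
    {"translation": [0, 0, 0], "roll": 0},
    {"translation": [0, 0, 0], "roll": 0},
    {"translation": [0, 0, 0], "roll": 0},
    {"translation": [0, 0, 0], "roll": 0},
    {"translation": [0, 0, 0], "roll": 0},
    {"translation": [0, 0, 0], "roll": 0},
    {"translation": [0, 0, 0], "roll": 0},
  ],
  fingers=0,
  grip_force=25,
)

```text
time: 27.0
tool_pos: [0.51, -0.2639, 0.0633]
tool_rot: [3.141, -0.001, -0.162]
contact_force: [0.2, 0.0, 5.1]
opening: 0.035
grip_force: 25.0
```

Call:
step_arm(
  commands=[
    {"translation": [0, 0, -10], "roll": 0},
    {"translation": [0, 0, -20], "roll": 0},
    {"translation": [0, 0, -30], "roll": 0},
    {"translation": [0, 0, -30], "roll": 0},
    {"translation": [0, 0, 0], "roll": 0},
    {"translation": [0, 0, 0], "roll": 0},
  ],
)

```text
time: 27.5
tool_pos: [0.5105, -0.2642, 0.1549]
tool_rot: [3.14, -0.003, -0.162]
contact_force: [-0.6, -0.1, -1.8]
opening: 0.0348
grip_force: 25.0
```

Run:
```python
from h import *
o=observe(); print(o["opening"],o["grip_force"],o["qpos"].round(2)); go([.53,.30,.15],-.162)
cal=get_calibration("wrist")
s=cv2.imread("pics/w0.png")
# tray from scene0: grey-violet polygon corners
for uv in [(211,294),(262,326),(180,389),(129,349)]: print(uv,unproj([uv],.016,"scene").round(3))
for uv in [(205,193),(240,177),(283,209),(240,219)]: print(uv,unproj([uv],.016,"side").round(3))
```

```text
0.03481043272931717 24.998194612562656 [-0.61  0.49  1.49  0.    1.15  1.12]
t 27.5 pos [ 0.5105 -0.2642  0.1549] psi -0.162 delta mm [ -71.8 -559.9    3.8] roll -0.0
(211, 294) [[0.593 0.223 0.016]]
(262, 326) [[0.429 0.19  0.016]]
(180, 389) [[0.391 0.412 0.016]]
(129, 349) [[0.552 0.446 0.016]]
(205, 193) [[0.396 0.405 0.016]]
(240, 177) [[0.552 0.446 0.016]]
(283, 209) [[0.577 0.173 0.016]]
(240, 219) [[0.426 0.193 0.016]]
```

Run:
```python
from h import *
w=shot("wrist","w10.png"); s=shot("side","s5.png"); c=shot("scene","sc2.png")
for k in ["wrist","side","scene"]: print(k,[(np.round(d["at"],3),round(d["confidence"],2)) for d in search_frame(k,"carrier_a")])
a=cv2.resize(s[190:340,270:420],(400,400),interpolation=cv2.INTER_CUBIC)
b=cv2.resize(w[0:400,60:600],(400,296)); d=cv2.resize(c[130:280,280:440],(400,375),interpolation=cv2.INTER_CUBIC)
o=np.zeros((600,800,3),np.uint8); o[:400,:400]=a; o[:296,400:]=b; o[296:600,400:]=d[:304]
o[400:,:400]=cv2.resize(s[160:260,180:380],(400,200))
cv2.imwrite("pics/comp.png",o[:,:,::-1])
```

```text
wrist [(array([ 0.528, -0.263,  0.162]), 0.85), (array([ 0.508, -0.35 ,  0.074]), 0.8)]
side [(array([ 0.497, -0.365,  0.066]), 0.87), (array([ 0.499, -0.273,  0.151]), 0.53), (array([ 0.614, -0.025,  0.032]), 0.53)]
scene [(array([ 0.534, -0.345,  0.057]), 0.56), (array([ 0.606, -0.01 ,  0.041]), 0.36)]
```

View pics/comp.png

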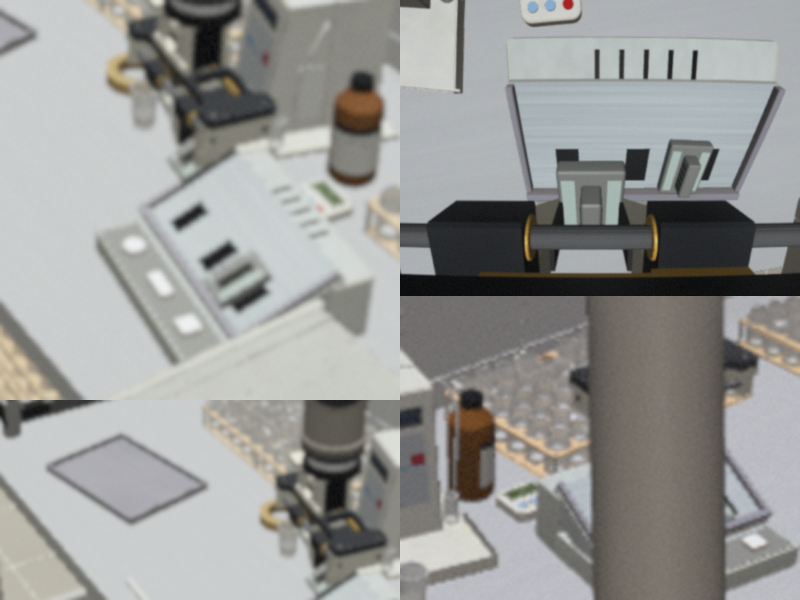

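Call:
step_arm(
  commands=[
    {"translation": [0, 0, 0], "roll": -0.107},
    {"translation": [0, 0, 0], "roll": -0.107},
    {"translation": [0, 0, 0], "roll": -0.107},
    {"translation": [0, -20, 0], "roll": 0},
    {"translation": [0, -30, 0], "roll": 0},
    {"translation": [0, -35, 0], "roll": 0},
    {"translation": [0, -35, 0], "roll": 0},
    {"translation": [0, -35, 0], "roll": 0},
    {"translation": [0, -35, 0], "roll": 0},
    {"translation": [5, -35, 0], "roll": 0},
    {"translation": [5, -35, 0], "roll": 0},
    {"translation": [10, -35, 0], "roll": 0},
    {"translation": [10, -35, 0], "roll": 0},
    {"translation": [10, -35, 0], "roll": 0},
    {"translation": [10, -35, 0], "roll": 0},
    {"translation": [10, -30, 0], "roll": 0},
    {"translation": [0, -20, 0], "roll": 0},
    {"translation": [0, 0, 0], "roll": 0},
    {"translation": [0, 0, 0], "roll": 0},
  ],
)

```text
time: 29.38
tool_pos: [0.4972, 0.1908, 0.1521]
tool_rot: [3.141, 0.002, 0.161]
contact_force: [-0.5, 0.1, -0.1]
opening: 0.0349
grip_force: 25.0
```

Run:
```python
from h import *
cal=get_calibration("wrist"); im=shot("wrist","w11.png")
for n in ["carrier_a","tray"]: print(n,[(np.round(d["at"],3),round(d["confidence"],2)) for d in search_frame("wrist",n)])
o=observe(); print(o["opening"],o["grip_force"],o["qpos"].round(2)); go([.485,.368,.08],.16)
```

```text
carrier_a [(array([0.513, 0.198, 0.159]), 0.75)]
tray [(array([0.514, 0.324, 0.007]), 0.82)]
0.03461618002932982 24.99797634780407 [ 0.22  0.43  1.61 -0.    1.1   1.63]
t 29.53 pos [0.4978 0.189  0.1526] psi 0.158 delta mm [  15.5 -178.8   72.6] roll -0.002
```

Call:
step_arm(
  commands=[
    {"translation": [3, -30, 0], "roll": 0},
    {"translation": [3, -35, 0], "roll": 0},
    {"translation": [3, -35, 0], "roll": 0},
    {"translation": [3, -35, 0], "roll": 0},
    {"translation": [3, -30, 0], "roll": 0},
    {"translation": [0, -14, 15], "roll": 0},
    {"translation": [0, 0, 25], "roll": 0},
    {"translation": [0, 0, 25], "roll": 0},
    {"translation": [0, 0, 25], "roll": 0},
    {"translation": [0, 0, 10], "roll": 0},
    {"translation": [0, 0, 0], "roll": 0},
    {"translation": [0, 0, 0], "roll": 0},
  ],
)

```text
time: 30.53
tool_pos: [0.4851, 0.3686, 0.0534]
tool_rot: [3.142, -0.0, 0.158]
contact_force: [-0.2, -0.5, 0.1]
opening: 0.0007
grip_force: 0.0
```

Run:
```python
from h import *
o=observe(); print(o["opening"],o["grip_force"],o["contact_force"]); go([.485,.368,.03],.16)
```

```text
0.0006536470373027146 0.0 [-0.15029905 -0.52817844  0.10200295]
t 30.53 pos [0.4851 0.3686 0.0534] psi 0.158 delta mm [-0.2  0.6 23.4] roll -0.002
```

Call:
step_arm(
  commands=[
    {"translation": [0, 0, -30], "roll": 0},
    {"translation": [0, 0, -40], "roll": 0},
    {"translation": [-20, 15, -40], "roll": 0},
    {"translation": [-20, 15, -40], "roll": 0},
    {"translation": [-20, 15, -30], "roll": 0},
    {"translation": [-10, 15, 0], "roll": 0},
    {"translation": [0, 0, 0], "roll": 0},
    {"translation": [0, 0, 0], "roll": 0},
  ],
  fingers=0.55,
)

```text
time: 31.2
tool_pos: [0.4294, 0.3028, 0.2259]
tool_rot: [-3.14, -0.004, 0.157]
contact_force: [0.2, -0.1, -0.1]
opening: 0.0483
grip_force: 0.0
```

Run:
```python
from h import *
cal=get_calibration("wrist"); im=shot("wrist","w12.png"); np.save("cal12.npy",cal,allow_pickle=True)
shot("side","s6.png"); shot("scene","sc3.png")
for k in ["wrist","side","scene"]:
  for n in ["carrier_a","tray"]:
    r=search_frame(k,n); print(k,n,[(np.round(d["at"],3),round(d["confidence"],2),proj(d["at"],k,cal if k=="wrist" else None)[0].round()) for d in r])
go([.485,.368,.03],.16)
```

```text
wrist carrier_a [(array([0.518, 0.301, 0.033]), 0.6, array([335., 119.]))]
wrist tray [(array([0.5  , 0.324, 0.007]), 0.74, array([309., 135.]))]
side carrier_a [(array([ 0.496, -0.365,  0.065]), 0.79, array([359., 296.])), (array([0.517, 0.29 , 0.031]), 0.74, array([251., 195.]))]
side tray [(array([0.491, 0.307, 0.002]), 0.76, array([242., 202.]))]
scene carrier_a [(array([0.504, 0.304, 0.028]), 0.87, array([199., 327.]))]
scene tray []
t 31.65 pos [0.4288 0.3033 0.223 ] psi 0.159 delta mm [ 65.9 -55.1 192.9] roll -0.001
```

Run:
```python
import cv2,numpy as np
im=cv2.imread("pics/w12.png").astype(int); c=im[70:170,280:390]
g=c.mean(2)[::3,::2]; 
print("gray/10"); print("\n".join("".join("%2d"%min(v//10,25) for v in r) for r in g))
bl=(c[:,:,0]-c[:,:,1])[::3,::2]; print("b-g"); print("\n".join("".join("%3d"%v for v in r[::2]) for r in bl))
```

```text
gray/10
13131313131313131313131314131313131313131313131313131313131313131313131313131313131313131313131213131312121213
13131313131313131313131313131313131313131313131313131313131313131313131213131312131312121212131313121212121313
13131313131313131313131313131313131313131313131313131313131313131313131313131313131313131313131313131313131313
12131313131313131313131313131313131313141313131313131314131413131413131313131313131313131313131313131313131313
13131313131413131414131313131314141313131313131313131313131313131313131313131313131313131313131312131313131313
13131313131313131313131313131314131413131413141313131312121212101010121313131313131313131313131313131313131313
1413131313131313131313131313141313131312111211 9 9 9 9 9 9 9 9 9 9 9101313131313131313131313131313131313131313
131313131414131313131313141313131312111011121310 9 9 9 9 9 9 9 9 9 9 91113131313131313131313131313131313131313
131313131314131413131313131413141412101010111311 9 9 9 9 9 9 9 9 9 9 91113131313141313131313131313131313131313
131313131313131313131313131313131313111010111213 9 9 9 9 9 9 9 9 9 9 910131313131313131313131
[... 4875 characters left out ...]
 9  9 11 11 11 12 11
 12 11 11 11  9 10  8 14 12 10 11 12  8 -4 -5 -5 -4 -3  4  9  9  9 12 10 12 11 11 11
  9 13  9  8 13 10 11 13 12 10  9 12 11 -3  1 -3  6 12 12 11 10 12 11 10 11  9 11  9
 12 12  9 10  9 11 10 14 10 13 13 13  8  4  7  8 11 11 11 11 10  8 13 14 10 10  8 10
 10 11  9 10 10 12 11 10  9 11 11 13 12  9 12 13 11 11 12 11 11 12 10 11 11  9  9 11
 11 11 11 11 12 10  9  9 10 11 12 10 13 11 12 12 10 10  7 13 11 11 10 11  9 11 11 11
 14 12 11 10 10 12  9 11 12 11 11 10 11 11 11 13 10 12 11 11  9 11 10 11 12 10 12 10
 11  9 10 12 11 11  9 11 12 13 11 11 10 11 10 11 12  9 10  9 11 12 10 11 10 10  9  8
  8 10 11 10 10 10  9 11 10  8 12 11 12 11 10 11  9 11 11 11 10 10 11 12 11  8 10 10
```

Run:
```python
from h import *
cal=np.load("cal12.npy",allow_pickle=True).item()
for n,uv,z in [("ridge",[[324,88],[338,148]],.042),("right low edge",[[351,86],[362,146]],.012),("left hatch",[[316,100],[330,145]],.02)]:
    p=unproj(uv,z,"wrist",cal); print(n,p.round(4),np.linalg.norm(p[0]-p[1]),np.arctan2(*(p[0]-p[1])[[1,0]]))
o=observe();print(o["qpos"].round(2)); go([.5,.3,.1],0)
```

```text
ridge [[0.5426 0.3161 0.042 ]
 [0.4926 0.2949 0.042 ]] 0.05434831394155222 0.4009392630970874
right low edge [[0.5526 0.2906 0.012 ]
 [0.498  0.2696 0.012 ]] 0.05851999773147529 0.3663374034849247
left hatch [[0.5335 0.322  0.02  ]
 [0.4939 0.3019 0.02  ]] 0.0444454142687109 0.47035801629833757
[ 0.47  0.35  1.53 -0.    1.27  1.88]
t 31.65 pos [0.4288 0.3033 0.223 ] psi 0.159 delta mm [ 69.9  14.5 123. ] roll 0.159
```

Call:
step_arm(
  commands=[
    {"translation": [0, 0, 0], "roll": -0.115},
    {"translation": [0, 0, 0], "roll": -0.115},
    {"translation": [0, 0, 0], "roll": 0},
    {"translation": [0, 0, 0], "roll": 0},
  ],
  fingers=0,
  grip_force=10,
)

```text
time: 31.98
tool_pos: [0.4288, 0.3032, 0.2234]
tool_rot: [3.142, 0.0, 0.386]
contact_force: [-0.1, 0.4, -0.2]
opening: 0.0284
grip_force: 0.0
```

Run:
```python
from h import *
go([.5024,.3425,.036],.39)
```

```text
t 31.98 pos [0.4288 0.3032 0.2234] psi 0.386 delta mm [ 83.   -8.8 187.4] roll -0.004
```

Call:
step_arm(
  commands=[
    {"translation": [27, -3, 10], "roll": 0},
    {"translation": [28, -3, 20], "roll": 0},
    {"translation": [28, -3, 30], "roll": 0},
    {"translation": [0, 0, 35], "roll": 0},
    {"translation": [0, 0, 35], "roll": 0},
    {"translation": [0, 0, 30], "roll": 0},
    {"translation": [0, 0, 20], "roll": 0},
    {"translation": [0, 0, 7], "roll": 0},
    {"translation": [0, 0, 0], "roll": 0},
    {"translation": [0, 0, 0], "roll": 0},
    {"translation": [0, 0, 0], "roll": 0},
  ],
)

```text
time: 32.9
tool_pos: [0.5034, 0.3435, 0.0385]
tool_rot: [-3.141, -0.003, 0.388]
contact_force: [-0.4, -0.1, -0.2]
opening: 0.0006
grip_force: 0.0
```

Call:
step_arm(
  commands=[
    {"translation": [0, 5, 0], "roll": 0},
    {"translation": [0, 5, 0], "roll": 0},
    {"translation": [0, 4, 0], "roll": 0},
    {"translation": [0, 4, 0], "roll": 0},
    {"translation": [0, 4, 0], "roll": 0},
    {"translation": [0, 4, 0], "roll": 0},
    {"translation": [0, 4, 0], "roll": 0},
    {"translation": [0, 4, 0], "roll": 0},
    {"translation": [0, 4, 0], "roll": 0},
    {"translation": [0, 0, 0], "roll": 0},
  ],
)

```text
time: 33.73
tool_pos: [0.5168, 0.3092, 0.0391]
tool_rot: [-3.139, -0.003, 0.388]
contact_force: [-6.9, 5.2, 15.4]
opening: 0.0004
grip_force: 8.6
```

Run:
```python
from h import *
o=observe(); print(o["contact_force"],o["tool_pos"])
cal=get_calibration("wrist"); im=shot("wrist","w13.png"); shot("side","s7.png"); shot("scene","sc4.png")
for k in ["wrist","side","scene"]:
    r=search_frame(k,"carrier_a"); print(k,[(np.round(d["at"],3),round(d["confidence"],2),proj(d["at"],k,cal if k=="wrist" else None)[0].round()) for d in r])
```

```text
[-6.90895719  5.22063131 15.39672406] [0.51681132 0.30923056 0.03913491]
wrist [(array([0.536, 0.306, 0.031]), 0.64, array([342., 251.]))]
side [(array([ 0.499, -0.365,  0.067]), 0.85, array([360., 295.])), (array([0.517, 0.288, 0.03 ]), 0.6, array([251., 195.])), (array([ 0.699, -0.262,  0.016]), 0.55, array([393., 265.]))]
scene [(array([ 0.496, -0.35 ,  0.063]), 0.56, array([404., 213.])), (array([0.494, 0.295, 0.025]), 0.48, array([205., 328.])), (array([ 0.436, -0.54 ,  0.05 ]), 0.43, array([461., 204.]))]
```

Call:
step_arm(
  commands=[
    {"translation": [0, -5, -10], "roll": 0},
    {"translation": [0, -20, 0], "roll": 0},
    {"translation": [0, -15, 0], "roll": 0},
    {"translation": [0, 0, 10], "roll": 0},
    {"translation": [0, 0, 10], "roll": 0},
    {"translation": [0, 0, 0], "roll": 0},
    {"translation": [0, 0, 0], "roll": 0},
  ],
)

```text
time: 34.62
tool_pos: [0.5007, 0.3437, 0.025]
tool_rot: [3.141, 0.003, 0.389]
contact_force: [0.0, -0.2, -0.2]
opening: 0.0001
grip_force: 0.0
```

Run:
```python
from h import *
go([.5024,.3425,.028],.39); print(observe()["contact_force"])
cal=get_calibration("wrist"); im=shot("wrist","w14.png")
r=search_frame("wrist","carrier_a"); print([(np.round(d["at"],3),round(d["confidence"],2),proj(d["at"],"wrist",cal)[0].round()) for d in r])
c=im[200:300,290:400].astype(int).mean(2)
print("\n".join("".join("%2d"%min(v//10,25) for v in r) for r in c[::3,::2]))
```

```text
t 34.62 pos [0.5007 0.3437 0.025 ] psi 0.389 delta mm [ 1.1  1.7 -3. ] roll -0.001
[ 0.02615575 -0.15521143 -0.15071726]
[(array([0.535, 0.314, 0.03 ]), 0.62, array([410., 252.]))]
14141414141414141414141414141415141415151415151415141414151515151515151415151515151515151415141414151414141414
14141414141414151515141514141414141414141414151515141514151415141414141514151414151514151515151515151515141514
14141414141414141415151414151414151415141414141414141414141514151514151515151414151414141414141515151515151515
14141414141414151514141414151414141414141415141515151414151414141414141414141514141515141415151415141414141415
14141414141514141414141514141414141515151415141514151414141514151415141515151414141414141414141415151515151514
14141414141414141414141414141414141414141414141414151414141414151414151414141415151515151514141414141414141514
14141414141414141414141414141414141414141414141415141415151414141514141414151414141514141414141515151414141415
14141414141414141414141414141414141414141414141414141414141514141415141514151414141415151415141414141514151415
1414141414141414141414141414141
[... 2154 characters left out ...]
 2 2 2 2 2 2 2 2 3 2 2 2 2 2 2 2 2
 2 2 2 2 2 2 2 2 2 6 8 4 2 4 6 2 2 7 8 4 2 2 2 2 2 2 2 2 2 2 2 2 2 2 2 2 2 2 2 1 2 2 2 2 2 1 2 2 2 2 2 2 2 2 2
 2 2 2 2 2 2 2 2 3 6 8 4 2 4 6 2 2 7 8 4 2 2 1 2 2 2 2 2 2 2 2 2 2 2 2 2 2 2 2 2 2 2 2 2 2 2 2 2 2 2 2 2 2 2 2
 2 2 2 2 2 2 2 2 3 5 6 3 2 4 6 2 2 5 5 4 2 2 2 2 2 2 2 2 2 2 2 2 3 2 2 2 2 2 2 2 2 2 2 2 2 2 2 2 2 2 2 2 2 2 2
 1 2 2 2 2 2 2 2 3 6 5 2 2 4 6 2 2 3 6 6 2 2 2 2 2 2 2 2 2 2 2 2 2 2 2 2 2 2 2 2 2 2 2 2 2 2 2 1 2 2 2 2 2 1 2
 2 2 2 2 2 2 2 2 4 8 6 2 2 4 6 2 1 4 7 7 2 2 2 2 2 2 2 2 2 2 2 2 2 2 2 2 1 2 2 2 2 2 2 2 2 2 2 2 2 2 2 2 2 1 2
 2 2 2 2 2 2 2 2 5 8 6 2 2 3 6 2 2 4 8 8 2 2 2 2 2 2 2 2 2 2 2 1 2 1 2 2 2 2 2 2 2 2 2 2 2 2 2 2 2 2 2 2 2 2 2
```

Call:
step_arm(
  commands=[
    {"translation": [0, 5, 0], "roll": 0},
    {"translation": [0, 5, 0], "roll": 0},
    {"translation": [0, 4, 0], "roll": 0},
    {"translation": [0, 4, 0], "roll": 0},
    {"translation": [0, 4, 0], "roll": 0},
    {"translation": [0, 0, 0], "roll": 0},
  ],
)

```text
time: 35.22
tool_pos: [0.5103, 0.3235, 0.0268]
tool_rot: [3.142, -0.0, 0.388]
contact_force: [0.5, 0.1, -1.0]
opening: 0.0009
grip_force: 0.0
```

Call:
step_arm(
  commands=[
    {"translation": [0, 4, 0], "roll": 0},
    {"translation": [0, 4, 0], "roll": 0},
    {"translation": [0, 4, 0], "roll": 0},
    {"translation": [0, 4, 0], "roll": 0},
    {"translation": [0, 0, 0], "roll": 0},
  ],
)

```text
time: 35.63
tool_pos: [0.5162, 0.3088, 0.0267]
tool_rot: [3.141, -0.0, 0.388]
contact_force: [-0.8, 0.0, 0.3]
opening: 0.0006
grip_force: 0.5
```

Call:
step_arm(
  commands=[
    {"translation": [0, 4, 0], "roll": 0},
    {"translation": [0, 4, 0], "roll": 0},
    {"translation": [0, 4, 0], "roll": 0},
    {"translation": [0, 0, 0], "roll": 0},
  ],
)

```text
time: 35.97
tool_pos: [0.5207, 0.2977, 0.0266]
tool_rot: [3.141, -0.0, 0.388]
contact_force: [-0.8, 0.5, 1.4]
opening: 0.0003
grip_force: 0.6
```

Run:
```python
from h import *
cal=get_calibration("wrist"); im=shot("wrist","w15.png"); shot("side","s8.png"); shot("scene","sc5.png")
print(observe()["tool_pos"])
for k in ["wrist","side","scene"]:
    r=search_frame(k,"carrier_a"); print(k,[(np.round(d["at"],3),round(d["confidence"],2),proj(d["at"],k,cal if k=="wrist" else None)[0].round()) for d in r])
```

```text
[0.52033972 0.29806169 0.02635615]
wrist [(array([0.55 , 0.285, 0.028]), 0.59, array([370., 246.]))]
side [(array([ 0.5  , -0.328,  0.066]), 0.88, array([352., 287.])), (array([0.526, 0.264, 0.031]), 0.46, array([257., 197.]))]
scene [(array([0.503, 0.27 , 0.021]), 0.63, array([213., 322.])), (array([ 0.504, -0.314,  0.06 ]), 0.53, array([393., 217.])), (array([ 0.436, -0.359,  0.035]), 0.24, array([421., 230.]))]
```

Call:
step_arm(
  commands=[
    {"translation": [0, 4, 0], "roll": 0},
    {"translation": [0, 4, 0], "roll": 0},
    {"translation": [0, 4, 0], "roll": 0},
    {"translation": [0, 4, 0], "roll": 0},
    {"translation": [0, 0, 0], "roll": 0},
  ],
)

```text
time: 36.68
tool_pos: [0.5269, 0.2828, 0.0267]
tool_rot: [3.141, -0.0, 0.388]
contact_force: [-0.8, 1.3, -0.4]
opening: 0.0004
grip_force: 0.5
```

Call:
step_arm(
  commands=[
    {"translation": [0, -10, -5], "roll": 0},
    {"translation": [0, -10, -20], "roll": 0},
    {"translation": [0, 0, -40], "roll": 0},
    {"translation": [-20, 0, -40], "roll": 0},
    {"translation": [-30, 10, -40], "roll": 0},
    {"translation": [-30, 10, -40], "roll": 0},
    {"translation": [-15, 15, -10], "roll": 0},
    {"translation": [0, 0, 0], "roll": 0},
    {"translation": [0, 0, 0], "roll": 0},
  ],
)

```text
time: 37.43
tool_pos: [0.4542, 0.2419, 0.2054]
tool_rot: [3.141, -0.002, 0.388]
contact_force: [0.9, 0.4, 0.5]
opening: 0.0004
grip_force: 0.0
```

```bash
cat >> h.py <<'E'
def look(f,z=.025,show=True,step=(3,2),n=0):
    cal=get_calibration("wrist"); im=shot("wrist",f+".png"); np.save(f+".npy",cal,allow_pickle=True)
    r=search_frame("wrist","carrier_a"); print([(np.round(d["at"],3),round(d["confidence"],2),proj(d["at"],"wrist",cal)[0].round()) for d in r])
    if show and r:
        x,y=proj(r[n]["at"],"wrist",cal)[0].round().astype(int); x0,y0=max(x-46,0),max(y-48,0)
        g=im[y0:y0+96:step[0],x0:x0+92:step[1]].astype(int).mean(2); print("x0",x0,"y0",y0)
        print("\n".join("".join("%2d"%min(v//10,25) for v in q) for q in g))
E
python3 - <<'E'
from h import *
look("w16"); go([.5,.3,.1],.39)
E
```

```text
[(array([0.535, 0.258, 0.032]), 0.59, array([336., 125.]))]
x0 290 y0 77
13131313131313131313131313131313131313131313131313131313131313131313131213131313131312121213
13131313131312121313131213131312131313121313131313131313131313131313131313131313131313131312
13131313131313131313131312131212131313131212131213131313131313131313131313131313131313131313
13131313131313131313131313131313131313131212121212121312131212131313131313131313131313131313
13131313131313131313131313131312111011121110111111111212121213121313131313121313131313131313
131313131313131313131313131312101011111311 9 9 9 9 9 9 9 9 9 9101112131213121313131212131213
131313131313131313131313131312101010111311 9 9 9 9 9 9 9 9 9 9 9 911131313131313131213131312
131313131313131313131313131312101011111311 9 9 9 9 9 9 9 9 9 9 9 911131313131313131313131313
131313131313131313131313131312101010111211 9 9 9 9 9 9 9 9 9 9 9 911131313131313131313131313
131313131313131313131313131210101011111311 9 9 9 9 9 9 9 9 9 8 9 911131313131313131313131313
1313131313131313131313131310 9 91010111311 9 9 9 9 9 9 9 9 9 9 91012131313131313131313131313
1313
[... 1334 characters left out ...]
111211 910 910 910 9 9 9 9 91012141314131313131313131313
13131313131313131313131313131210101011131110 9 9 9 9 9 9 9 9 9 91013131313141414131313141311
13131313131313131313131313131311 9 9101110 8 8 9 9 9 9 9 9 9 91012131313141313131313131413 9
131313141313131313131313131313131312121212121212131313131313131313131313131313131313131312 8
131313131313131313131313131313131313131313131313131313131313131313131313131414131313131311 9
1313131313131313131313131313131313131313131313131313131313131313131313131313131313131413 910
1313131313131313131313131313131313131313131313131313131313131313131313131313131313131312 812
t 37.53 pos [0.4542 0.2423 0.2036] psi 0.389 delta mm [ 64.4 -36.  103.5] roll -0.001
```

Run:
```python
from h import *
cal=np.load("w16.npy",allow_pickle=True).item()
R=unproj([[329,91],[329,157]],.042,"wrist",cal); L=unproj([[355,93],[355,158]],.012,"wrist",cal)
for p in (R,L): print(p.round(4),p.mean(0).round(4),np.linalg.norm(p[0]-p[1]),np.arctan2(*(p[0]-p[1])[[1,0]]))
yaw=.389; n=np.array([-np.sin(yaw),np.cos(yaw)]); t=R.mean(0)[:2]+.008*n; print("sep",(R.mean(0)-L.mean(0))[:2]@n,"target",t)
```

```text
[[0.558  0.2748 0.042 ]
 [0.5074 0.2538 0.042 ]] [0.5327 0.2643 0.042 ] 0.05485395903186959 0.3937704712509518
[[0.5693 0.2525 0.012 ]
 [0.515  0.229  0.012 ]] [0.5422 0.2407 0.012 ] 0.059197062086548465 0.4093544537569719
sep 0.025365276575548195 target [0.52968496 0.27168531]
```

Call:
step_arm(
  commands=[
    {"translation": [0, 0, 0], "roll": -0.12},
    {"translation": [0, 0, 0], "roll": -0.12},
    {"translation": [0, 0, 0], "roll": -0.12},
    {"translation": [0, 0, 0], "roll": -0.12},
    {"translation": [0, 0, 0], "roll": -0.12},
    {"translation": [0, 0, 0], "roll": -0.12},
    {"translation": [0, 0, 0], "roll": -0.12},
    {"translation": [0, 0, 0], "roll": -0.12},
    {"translation": [0, 0, 0], "roll": -0.12},
    {"translation": [0, 0, 0], "roll": -0.12},
    {"translation": [0, 0, 0], "roll": -0.12},
    {"translation": [0, 0, 0], "roll": -0.12},
    {"translation": [0, 0, 0], "roll": -0.12},
    {"translation": [0, 0, 0], "roll": 0},
  ],
  fingers=0.85,
)

```text
time: 38.7
tool_pos: [0.4541, 0.2424, 0.2026]
tool_rot: [-3.139, -0.0, 1.954]
contact_force: [-0.1, -0.7, -0.5]
opening: 0.0774
grip_force: 0.0
```

Run:
```python
from h import *
go([.5297,.2717,.032],1.965)
```

```text
t 38.7 pos [0.4541 0.2424 0.2026] psi 1.954 delta mm [ -1.1  81.6 170.4] roll -0.011
```

Call:
step_arm(
  commands=[
    {"translation": [0, 27, 0], "roll": -0.011},
    {"translation": [0, 27, 10], "roll": 0},
    {"translation": [-1, 27, 20], "roll": 0},
    {"translation": [0, 0, 35], "roll": 0},
    {"translation": [0, 0, 35], "roll": 0},
    {"translation": [0, 0, 30], "roll": 0},
    {"translation": [0, 0, 20], "roll": 0},
    {"translation": [0, 0, 10], "roll": 0},
    {"translation": [0, 0, 0], "roll": 0},
    {"translation": [0, 0, 0], "roll": 0},
  ],
)

```text
time: 39.53
tool_pos: [0.5299, 0.2716, 0.0441]
tool_rot: [-3.141, 0.0, 1.958]
contact_force: [0.1, -0.6, 0.2]
opening: 0.078
grip_force: 0.0
```

Run:
```python
from h import *
go([.5297,.2717,.030],1.965); print(observe()["contact_force"])
```

```text
t 39.53 pos [0.5299 0.2716 0.0441] psi 1.958 delta mm [ 0.1 -0.2 14.1] roll -0.007
[ 0.06610509 -0.64841127  0.213681  ]
```

Call:
step_arm(
  commands=[
    {"translation": [0, 0, 8], "roll": -0.007},
    {"translation": [0, 0, 7], "roll": 0},
    {"translation": [0, 0, 0], "roll": 0},
  ],
)

```text
time: 39.78
tool_pos: [0.5294, 0.2712, 0.0287]
tool_rot: [-3.141, 0.0, 1.966]
contact_force: [-0.1, -0.6, -0.2]
opening: 0.078
grip_force: 0.0
```

Call:
step_arm(
  commands=[
    {"translation": [0, 0, 0], "roll": 0},
    {"translation": [0, 0, 0], "roll": 0},
    {"translation": [0, 0, 0], "roll": 0},
    {"translation": [0, 0, 0], "roll": 0},
    {"translation": [0, 0, 0], "roll": 0},
    {"translation": [0, 0, 0], "roll": 0},
  ],
  fingers=0.3,
  grip_force=6,
)

```text
time: 40.28
tool_pos: [0.53, 0.2715, 0.0297]
tool_rot: [3.141, 0.0, 1.967]
contact_force: [0.4, 0.8, 3.1]
opening: 0.0601
grip_force: 6.0
```

Call:
step_arm(
  commands=[
    {"translation": [0, 0, -6], "roll": 0},
    {"translation": [0, 0, -8], "roll": 0},
    {"translation": [0, 0, -10], "roll": 0},
    {"translation": [0, 0, -10], "roll": 0},
    {"translation": [10, 0, 0], "roll": 0},
    {"translation": [15, 0, 0], "roll": 0},
    {"translation": [15, 0, 0], "roll": 0},
    {"translation": [15, 0, 0], "roll": 0},
    {"translation": [0, 0, 0], "roll": 0},
    {"translation": [0, 0, 0], "roll": 0},
  ],
)

```text
time: 41.12
tool_pos: [0.5079, 0.323, 0.0634]
tool_rot: [3.141, 0.0, 1.969]
contact_force: [-0.4, -0.1, -1.3]
opening: 0.06
grip_force: 6.0
```

Run:
```python
from h import *
print(observe()["opening"],observe()["grip_force"]); 
look("w17",show=False); go([.5,.3,.03],1.965)
r=search_frame("side","carrier_a")
im=shot("side","s9.png"); r=search_frame("side","carrier_a"); print([(np.round(d["at"],3),round(d["confidence"],2)) for d in r])
w=cv2.imread("pics/w17.png")[190:330,230:430].mean(2)[::4,::3]
print("\n".join("".join("%2d"%min(v//10,25) for v in q) for q in w))
```

```text
0.05996891895359677 5.999727845191956
[(array([0.508, 0.328, 0.055]), 0.91, array([321., 276.]))]
t 41.22 pos [0.5085 0.3219 0.0633] psi 1.967 delta mm [-16.9 -16.3  33.3] roll 0.002
[(array([0.51 , 0.298, 0.062]), 0.74)]
14151414151414141515141415151414141414141414141414141414141414141414141414141514141414141414141314141414141414141414141414131413141313
15141414151414141415141415141414141414141414141414141414141414141414141414141514141414141414141414141414141414141414141414131413141413
14141414151414141414141414141414141415141414141414141414141414141414141314141514141414141414141414141414141414141414141413141314141414
15141414141414141514141515141414141414141414141414141414141414141414141415141514141414141414141414141414141414141414141413141314141314
15141415141414141514141415141414141414141414141414141414141414141514141414141414141414141414141414141414141414141414141314141414141414
15141415151414141414141414141414141414141414141414151414141414141414141414151414141414141414141414141414141414141414141314131414141414
15141415141414141414141514141414141414141414141414151414141414141414
[... 3146 characters left out ...]
4 4 4 4 4 4 4 4 4 4 4 4 4
 6 6 6 6 5 6 6 6 6 6 6 6 6 6 6 6 5 6 6 6 6 5 6 6 5 6 6 6 6 5 5 5 5 6 5 5 6 5 6 6 6 6 6 6 6 5 5 6 6 6 6 6 6 6 6 6 6 5 5 6 6 6 6 6 6 6 6
 7 7 6 6 7 6 7 7 6 6 7 7 6 7 7 7 6 6 6 7 6 6 6 7 7 6 6 7 7 6 7 7 6 7 6 6 7 7 7 6 7 7 6 7 7 7 7 7 7 7 7 6 7 7 7 6 7 7 6 6 6 7 7 6 7 6 6
 8 8 8 8 8 8 8 8 8 8 8 8 8 9 8 8 8 8 8 8 8 8 8 8 8 8 8 8 8 8 8 8 8 8 8 8 8 8 8 8 8 8 8 8 8 8 8 8 8 8 8 8 8 8 8 8 8 8 8 8 8 9 8 8 8 8 8
 9 9 9 9 9 9 9 9 9 9 9 9 9 9 9 9 9 9 9 9 9 8 9 9 9 9 9 9 9 9 9 9 9 9 9 9 9 9 9 9 9 9 9 9 9 9 9 9 9 9 9 9 9 9 9 9 9 9 9 9 9 9 9 9 9 9 9
 9 9 9 9 910 9 9 9 9 9 9 9 9 9 9 9 9 9 910 9 9 9101010 91010 910 910 9 9 9 910 9 9 9 910 9 9 910 9 9 9 910 9 9 9 9 9 9 9 9 9 9 9 9 9 9
```

Call:
step_arm(
  commands=[
    {"translation": [0, 0, 7], "roll": 0},
    {"translation": [0, 0, 7], "roll": 0},
    {"translation": [0, 0, 7], "roll": 0},
    {"translation": [-3, 0, 5], "roll": 0},
    {"translation": [-4, 0, 2], "roll": 0},
    {"translation": [-4, 0, 2], "roll": 0},
    {"translation": [-4, 0, 1], "roll": 0},
    {"translation": [-4, 0, 1], "roll": 0},
    {"translation": [0, 0, 0], "roll": 0},
  ],
  grip_force=4,
)

```text
time: 42.12
tool_pos: [0.5163, 0.3037, 0.0313]
tool_rot: [3.141, 0.0, 1.966]
contact_force: [-0.9, -0.1, -0.7]
opening: 0.0603
grip_force: 4.0
```

Call:
step_arm(
  commands=[
    {"translation": [-4, 0, 2], "roll": 0},
    {"translation": [-4, 0, 2], "roll": 0},
    {"translation": [0, 0, 0], "roll": 0},
  ],
)

```text
time: 42.37
tool_pos: [0.5194, 0.2971, 0.0277]
tool_rot: [3.14, -0.0, 1.966]
contact_force: [-0.0, 1.8, 2.1]
opening: 0.0601
grip_force: 4.0
```

Run:
```python
from h import *
print(observe()["opening"],observe()["grip_force"]); 
look("w18",show=False)
w=cv2.imread("pics/w18.png")[190:315,260:400].mean(2)[::4,::4]
print("\n".join("".join("%2d"%min(v//10,25) for v in q) for q in w))
```

```text
0.06005924800409375 4.000570625066757
[(array([0.516, 0.301, 0.023]), 0.77, array([315., 278.]))]
1515151515151514141515141515151515151415151514151415141514151515151515
1515151515151514141515151515151515151415151514151515151515141515151415
1515151515151515141515151515151515141515151514151514151415141515151415
1515151515151515141515151515151515151515151514151515151415151515151515
1415151514141515141515141515151514151515151414151515151415151515151515
1515151515141414151515151515151515151515151415151415151515151515151515
1515151515151415151514151515151515151515151415151514141415151515151515
1415151414151415151515151515151515151515151415141515141514151515151515
1515151515151514161515151515151414151515141515141515151515151515151515
1515151415141514151515151514151514151515151515141515141515151515151515
1515151514141414151515151515151515151515141515141515151515151515151515
1515151514151415151515151514151514151515151515141514151515151515151515
1515151514141415151515151515151515151515151514141514151515151515151514
1515141515141415151514151415151515151515151514151514141515151515151515
15141415
[... 569 characters left out ...]
4111212 51112 61012 71012 71012 7 9121211151514141414 2 2 7 8
1515141413111312 51112 61112 71012 7 913 7 9121211141415151414 2 2 4 8
1514141413121212 41112 51012 61012 6 912 7 8121211141414151413 3 2 3 6
1313141414131313 81213 81213 811131011131010131312141514131311 2 2 2 3
11111110111110111110111111111111111111111111111111111111111111 4 2 2 2
12121212121212121212121212121212121212121212121212121212121212 5 2 2 2
10111111111111111111111111111111111111111111111111111111111111 5 2 2 2
 5 4 4 4 4 5 5 5 4 5 4 4 5 4 5 5 5 4 5 4 4 4 4 5 5 4 5 4 4 4 4 5 5 5 4
 5 6 6 6 6 6 6 6 6 6 6 6 6 6 6 6 6 6 6 6 6 6 6 6 6 6 6 6 6 6 6 6 6 6 7
 7 7 7 7 6 7 7 7 7 7 7 7 7 7 7 7 7 7 7 7 7 7 7 7 7 7 7 7 7 7 7 7 7 7 7
```

Call:
step_arm(
  commands=[
    {"translation": [-4, 0, 1], "roll": 0},
    {"translation": [-4, 0, 1], "roll": 0},
    {"translation": [-4, 0, 2], "roll": 0},
    {"translation": [0, 0, 0], "roll": 0},
  ],
)

```text
time: 42.8
tool_pos: [0.5242, 0.2855, 0.0235]
tool_rot: [3.141, 0.0, 1.967]
contact_force: [0.7, 0.9, 3.3]
opening: 0.06
grip_force: 4.0
```

Run:
```python
from h import *
print(observe()["opening"],observe()["grip_force"]); 
look("w19",show=False)
w=cv2.imread("pics/w19.png")[230:315,260:400].mean(2)[::4,::4]
print("\n".join("".join("%2d"%min(v//10,25) for v in q) for q in w))
```

```text
0.05996176895221813 4.000096321105957
[(array([0.519, 0.296, 0.023]), 0.77, array([316., 269.]))]
1515141514151515151515151415151515151514151514151514151515151414151515
1415141514141515141515151515141515151514151514151415151515151415151515
1514141514141515151515151415151515151514151514151415151515151515151515
1514151414141515151515141515141515151415151515151415151515151515151515
1514151414151515151515141514151515151515151415141515151515151515151415
1514141414151515141515141515151515151415151515141515151514141515151515
1515141414151515151515141514141515151415151414141515151515151415141515
1415141412101010101010101010 910 910 9101010 9101014151514151515151515
1415141410141414121414121414121414131315141214141412151514151515141415
1414141410141414 51414 41314 7121411 81414 514141412151514141515141514
1514141410151514 51514 51315 7121511 81413 514141512151415141513 8 811
1514141411151514 41415 51315 8121411 71514 5151414111414141414 3 4 8 8
1514141411151514 51515 51515 7131511 71514 5151514121514141414 2 3 7 8
1414141411141514 51515 51415 7131511 71514 5151515121514141513 2 2 4 8
14141415111515151515151516151515151515151515151515121414141513 2 3 3 6
12141417141616161616161617161616161617171716161616141614141211 3 2 2 4
10101010101010 910101010 910 91010101010101010101010101010101010 4 2 2
1414141414141414141414141414141414141414141414141414151414141414 6 2 2
1213131313131313131313131313131313131313131313131314131314131313 5 2 2
 4 4 5 5 5 5 4 4 5 4 4 4 5 5 5 5 5 5 4 5 5 4 4 5 4 5 5 5 5 5 5 5 5 4 5
 6 6 6 6 6 6 6 6 6 6 6 6 6 6 6 6 6 6 6 6 6 6 6 6 6 6 6 6 6 6 6 6 6 6 6
 7 7 7 7 7 7 7 7 7 7 7 7 7 7 7 7 7 7 7 7 7 7 7 7 7 7 7 7 7 7 7 7 7 7 7
```

Call:
step_arm(
  commands=[
    {"translation": [-4, 0, 2], "roll": 0},
    {"translation": [-4, 0, 2], "roll": 0},
    {"translation": [-4, 0, 2], "roll": 0},
    {"translation": [-3, 0, 2], "roll": 0},
    {"translation": [0, 0, 0], "roll": 0},
  ],
)

```text
time: 43.32
tool_pos: [0.5299, 0.2717, 0.015]
tool_rot: [3.141, 0.0, 1.966]
contact_force: [1.9, -0.8, 1.3]
opening: 0.0598
grip_force: 4.0
```

Run:
```python
from h import *
print(observe()["opening"],observe()["grip_force"]); 
look("w20",show=False)
w=cv2.imread("pics/w20.png")[230:310,260:400].mean(2)[::4,::4]
print("\n".join("".join("%2d"%min(v//10,25) for v in q) for q in w))
```

```text
0.059827412207186514 4.000047035515308
[(array([0.521, 0.285, 0.031]), 0.93, array([310., 271.]))]
1515151515161515151515151515151515151515151515151515151515151515151515
1514151515161515151515151515151515151515151415151515151515151515151515
1515151515161515151514151515151515151515151515151515151515151515151515
1515151515151515151515151515151515151515151515151515151515141515151515
1515151516151515151514151515151515141515141515151515151515151515151515
1415151512111011111112121212121212121212111112121213151515151415151515
14141511 6 5 6 6 5 6 6 6 6 6 6 6 6 5 6 6 5 5 5 6 6 6151515151415151515
151415 8 9 9 9 9 9 9 9 9 9 9 9 9 9 9 9 9 9 9 9 9 9 9121515151515151515
1415141114141414141414141415141414151514151415141515121515141515141514
14141411151515 7141513 81515 9111515 7151512 9151515121514151514151514
13131311151515 4131513 51515 6101515 41515 9 7151516111314141512 8 910
 5 5 711151515 5131413 41515 6111515 41515 9 8151515 9 6 5 514 3 4 8 8
 5 51111151415 4131513 41515 6111514 41515 8 81515151110 5 511 3 2 7 8
 5 5 510151515 5121513 51515 6111514 41415 8 9151515 8 5 5 5 6 2 2 4 8
 5 5 510151415 6121513 51415 6111514 41514 9 9151514 7 5 5 5 5 3 2 2 7
 5 5 51014141515141415141514151415151415141515151414 7 5 5 5 5 4 2 2 4
 5 5 5 5 8 8 9 9 8 9 8 9 9 9 9 9 9 9 9 9 9 9 9 9 9 8 5 5 5 5 5 5 2 2 2
 7 7 7 7 7 8 7 7 7 7 7 7 7 7 7 7 7 7 7 7 8 7 7 7 7 7 7 8 8 5 5 5 3 2 2
 7 6 7 7 7 7 7 7 7 7 7 7 7 7 7 7 7 7 7 7 7 7 7 7 7 7 7 7 7 6 5 5 4 2 3
 5 4 4 5 4 4 5 5 4 5 4 5 4 4 5 5 5 4 4 5 5 4 5 5 4 5 5 5 5 4 4 4 5 5 5
```

Call:
step_arm(
  commands=[
    {"translation": [-2, 0, 2], "roll": 0},
    {"translation": [-1, 0, 2], "roll": 0},
    {"translation": [0, 0, 0], "roll": 0},
  ],
)

```text
time: 43.67
tool_pos: [0.5305, 0.2696, 0.0111]
tool_rot: [3.141, -0.0, 1.967]
contact_force: [0.8, 0.4, 2.3]
opening: 0.06
grip_force: 4.0
```

Call:
step_arm(
  commands=[
    {"translation": [0, 0, 0], "roll": 0},
    {"translation": [0, 0, 0], "roll": 0},
    {"translation": [0, 0, 0], "roll": 0},
    {"translation": [0, 0, 0], "roll": 0},
    {"translation": [0, 0, -20], "roll": 0},
    {"translation": [0, 0, -40], "roll": 0},
    {"translation": [0, 0, -40], "roll": 0},
    {"translation": [-20, 0, -40], "roll": 0},
    {"translation": [-20, 0, -30], "roll": 0},
    {"translation": [-20, 0, 0], "roll": 0},
    {"translation": [0, 0, 0], "roll": 0},
  ],
  fingers=0.85,
)

```text
time: 44.58
tool_pos: [0.5553, 0.2128, 0.1809]
tool_rot: [3.137, 0.002, 1.964]
contact_force: [-0.6, 0.1, -0.7]
opening: 0.0783
grip_force: 0.0
```

Run:
```python
from h import *
print(observe()["opening"],observe()["grip_force"]); 
look("w21"); go([.5,.3,.03],.16)
```

```text
0.07828719616224519 0.0
[(array([0.523, 0.281, 0.044]), 0.8, array([312., 132.])), (array([0.646, 0.096, 0.017]), 0.18, array([355., 354.]))]
x0 266 y0 84
11131212121212121212121212121212121312121212121212121212121212121212121212121212121212121212
12121212121212121212121212121212121212121212121212121212121212121213121212121212121212121212
12121212121212121212121212121212121212121213121212121212121212121212121212121212121212121212
12121212121212121212121212121212121212121212121212121212121212121212121212121212121212121212
12121212121212121212121212121212131212121212121212121212121212121212121212121212121212121212
12121212121212121212121212121212121212121212121212121212121212121212121212121212121212121212
12121212121212131212121212121213121212121212121212121212121212121212121212121212121212121212
12121212121212121212121212121212121212121212121212121212121212121212121212121212121212121212
12121212121212121212121212121212121212121212121212121212121212121212121212121212121212121213
12121212121212121212121212121212121212121212121212121212121212121212121212121212121212121212
121212121212121
[... 1415 characters left out ...]
212121212121212121212121211121212121212121212121212121212
12121211121212121212121212121212121212121212121212121211121111121212121212121212121212121111
12121212121212121212121212121212121212121212121212121212111211121212121212121212121212121112
12121212121212121212121212121212121212121212121212121212121212121212121212121212121212121211
12121212121112121212131212121212121212121212121212121212111112121212121212121212121212111212
12121112121212121212121212121212121212121212121212121212111212121212121212121211121212121212
12121212121212121212121212121212121212121212121212121212111212121212121212121212121211111112
t 44.68 pos [0.5528 0.2149 0.1781] psi 1.965 delta mm [ 98.8 -15.9 148.2] roll 1.805
```

Run:
```python
from h import *
cal=np.load("w21.npy",allow_pickle=True).item()
p=unproj([[279,152],[353,152],[353,139],[279,139]],.044,"wrist",cal); print(p.round(4),p.mean(0),np.linalg.norm(p[0]-p[1]),np.linalg.norm(p[1]-p[2]),np.arctan2(*(p[1]-p[0])[[1,0]]))
psi=1.965; m=p.mean(0)[:2]+np.array([np.cos(psi),np.sin(psi)])*.046; print(m); go([*m,.036],1.965)
```

```text
[[0.5045 0.2561 0.044 ]
 [0.5592 0.2787 0.044 ]
 [0.5551 0.288  0.044 ]
 [0.5009 0.2656 0.044 ]] [0.52994122 0.27209789 0.044     ] 0.05919674066422431 0.010143647710306923 0.3923090833750557
[0.51227385 0.31456982]
t 44.68 pos [0.5528 0.2149 0.1781] psi 1.965 delta mm [107.5   1.1 142.2] roll 0.0
```

Call:
step_arm(
  commands=[
    {"translation": [35, 0, 0], "roll": 0},
    {"translation": [36, 0, 0], "roll": 0},
    {"translation": [36, 1, 20], "roll": 0},
    {"translation": [0, 0, 30], "roll": 0},
    {"translation": [0, 0, 35], "roll": 0},
    {"translation": [0, 0, 30], "roll": 0},
    {"translation": [0, 0, 17], "roll": 0},
    {"translation": [0, 0, 6], "roll": 0},
    {"translation": [0, 0, 0], "roll": 0},
    {"translation": [0, 0, 0], "roll": 0},
  ],
  fingers=0,
)

```text
time: 45.52
tool_pos: [0.5126, 0.315, 0.0407]
tool_rot: [-3.141, -0.0, 1.967]
contact_force: [-0.4, 0.1, 0.4]
opening: 0.0162
grip_force: 0.0
```

Run:
```python
from h import *
go([.5123,.3146,.036],1.965); print(observe()["opening"])
```

```text
t 45.52 pos [0.5126 0.315  0.0407] psi 1.967 delta mm [-0.3 -0.5  4.7] roll 0.002
0.01620717350488291
```

Call:
step_arm(
  commands=[
    {"translation": [0, 0, 5], "roll": 0},
    {"translation": [0, 0, 0], "roll": 0},
    {"translation": [0, 0, 0], "roll": 0},
    {"translation": [0, 0, 0], "roll": 0},
    {"translation": [-12, 0, 0], "roll": 0},
    {"translation": [-20, 0, 0], "roll": 0},
    {"translation": [-23, 0, 0], "roll": 0},
    {"translation": [0, 0, 0], "roll": 0},
    {"translation": [0, 0, 0], "roll": 0},
    {"translation": [0, 0, 0], "roll": 0},
  ],
)

```text
time: 46.35
tool_pos: [0.5355, 0.2627, 0.0401]
tool_rot: [3.137, 0.001, 1.966]
contact_force: [-8.4, -3.4, 29.2]
opening: 0.0004
grip_force: 14.3
```

Call:
step_arm(
  commands=[
    {"translation": [5, 0, -20], "roll": 0},
    {"translation": [0, 0, -40], "roll": 0},
    {"translation": [0, 0, -40], "roll": 0},
    {"translation": [-15, 0, -40], "roll": 0},
    {"translation": [-35, 0, -10], "roll": 0},
    {"translation": [-35, 0, 0], "roll": 0},
    {"translation": [-35, 0, 0], "roll": 0},
    {"translation": [0, 0, 0], "roll": 0},
    {"translation": [0, 0, 0], "roll": 0},
  ],
)

```text
time: 47.1
tool_pos: [0.5788, 0.1555, 0.1847]
tool_rot: [3.141, 0.0, 1.963]
contact_force: [-0.4, 1.3, -0.6]
opening: 0.0005
grip_force: 0.0
```

Run:
```python
from h import *
look("w22"); go([.5,.3,.03],.16)
```

```text
[(array([0.538, 0.249, 0.017]), 0.6, array([315., 101.])), (array([0.366, 0.011, 0.01 ]), 0.31, array([ 68., 267.]))]
x0 269 y0 53
12131212121212121212121313131313131212121212121313131212131312121213121313131312121213131212
12121313121212121212131313131212131312121212131312121213131212121212131213121212131213131313
13121313121212121213131313131313131212131312121312121213131212121212121312121213121212121313
12121213121213121212121313131213131212121212131312121213121212121213131313131212121313131313
12121213121212121212131313121213121212131212131312131213121212121213131212121213121212131212
13131312131212121213131313131212121212131213131213121213121212121213131313131212121312121313
13131312121212121213131313121312121213131212131312121313121212121213121312121212131212121212
12131213121212131313131312131313121213121212121212121313121212121213131312121212131312131212
13131212121212111111111111111110101011111111111111111111101111111111111111111111111212131312
13121212121211121414161717171717171717171717171817181817181818181818181818181514131112131212
121312131212111214151819191919191919191
[... 1390 characters left out ...]
1313131313121312121213131312121212131212121312121213131313
13121313131313131313131313131313131313131313131312121213131313131213131212131213121212121312
13121313131313131313131313131313131313131313131312121313131313121313131212131312121212121312
12121313131313131313131313131313131313131313131213121213121313121213131313121312121213131213
12111212111212121312131313131213131313131313131312121313131313121213131213131312131313131213
13131313131312121212121112121212131313131313131312121313131313121313121213131312121313121213
16161615151414131313131313121212111111111212121213131313131313131313121313131212121313121212
t 47.2 pos [0.5779 0.1578 0.1845] psi 1.966 delta mm [161.2 -17.2 154.6] roll 1.806
```

Run:
```python
from h import *
cal=np.load("w22.npy",allow_pickle=True).item()
p=unproj([[281,125],[353,126],[350,77],[280,77]],.016,"wrist",cal); print(p.round(4),p.mean(0).round(4),[round(np.linalg.norm(p[i]-p[i-1]),4) for i in range(4)])
im=shot("side","s10.png")
r=search_frame("side","carrier_a"); print([(np.round(d["at"],3),round(d["confidence"],2)) for d in r])
C=np.array([.491,.319]); a=.16; X=np.array([np.cos(a),np.sin(a)]);Y=np.array([-np.sin(a),np.cos(a)])
print([( ((q[:2]-C)@X).round(3),((q[:2]-C)@Y).round(3)) for q in p])
```

```text
[[0.5182 0.2188 0.016 ]
 [0.5766 0.2419 0.016 ]
 [0.5581 0.278  0.016 ]
 [0.5031 0.2554 0.016 ]] [0.539  0.2485 0.016 ] [np.float64(0.0396), np.float64(0.0628), np.float64(0.0406), np.float64(0.0595)]
[(array([ 0.5  , -0.328,  0.065]), 0.71), (array([0.535, 0.239, 0.018]), 0.59)]
[(np.float64(0.011), np.float64(-0.103)), (np.float64(0.072), np.float64(-0.09)), (np.float64(0.06), np.float64(-0.051)), (np.float64(0.002), np.float64(-0.065))]
```

Call:
step_arm(
  commands=[
    {"translation": [0, -30, 0], "roll": 0},
    {"translation": [0, -40, 0], "roll": 0},
    {"translation": [0, -40, 0], "roll": 0.125},
    {"translation": [0, 0, 0], "roll": 0.125},
    {"translation": [0, 0, 0], "roll": 0.125},
    {"translation": [0, 0, 0], "roll": 0.125},
    {"translation": [0, 0, 0], "roll": 0.125},
    {"translation": [0, 0, 0], "roll": 0.125},
    {"translation": [0, 0, 0], "roll": 0.125},
    {"translation": [0, 0, 0], "roll": 0.125},
    {"translation": [0, 0, 0], "roll": 0.125},
    {"translation": [0, 0, 0], "roll": 0.125},
    {"translation": [0, 0, 0], "roll": 0.125},
    {"translation": [0, 0, 0], "roll": 0.125},
    {"translation": [0, 0, 0], "roll": 0.125},
    {"translation": [0, 0, 0], "roll": 0.125},
    {"translation": [0, 0, 0], "roll": 0.125},
    {"translation": [0, 0, 0], "roll": 0.125},
    {"translation": [0, 0, 0], "roll": 0.125},
    {"translation": [0, 0, 0], "roll": 0},
  ],
  fingers=0.55,
)

```text
time: 48.97
tool_pos: [0.4763, 0.1166, 0.1846]
tool_rot: [-3.141, -0.0, -0.161]
contact_force: [0.7, 0.0, 0.8]
opening: 0.0506
grip_force: 0.0
```

Run:
```python
from h import *
go([.43,-.31,.19],-.162); print(observe()["qpos"].round(2))
```

```text
t 48.97 pos [0.4763 0.1166 0.1846] psi -0.161 delta mm [ 22.6 428.5  -5.5] roll 0.001
[0.08 0.32 1.68 0.   1.14 1.82]
```

Call:
step_arm(
  commands=[
    {"translation": [0, 30, 0], "roll": 0},
    {"translation": [2, 38, 0], "roll": 0},
    {"translation": [2, 38, 0], "roll": 0},
    {"translation": [2, 38, 0], "roll": 0},
    {"translation": [2, 38, 0], "roll": 0},
    {"translation": [2, 38, 0], "roll": 0},
    {"translation": [2, 38, 0], "roll": 0},
    {"translation": [2, 38, 0], "roll": 0},
    {"translation": [2, 38, 0], "roll": 0},
    {"translation": [2, 38, 0], "roll": 0},
    {"translation": [2, 38, -5], "roll": 0},
    {"translation": [0, 18, 0], "roll": 0},
    {"translation": [0, 0, 0], "roll": 0},
    {"translation": [0, 0, 0], "roll": 0},
  ],
)

```text
time: 50.13
tool_pos: [0.4289, -0.3101, 0.1891]
tool_rot: [-3.141, 0.0, -0.156]
contact_force: [0.0, 0.7, -0.0]
opening: 0.0507
grip_force: 0.0
```

Run:
```python
from h import *
look("w23",step=(3,2)); go([.43,-.31,.19],-.162)
```

```text
[(array([ 0.51 , -0.319,  0.07 ]), 0.89, array([313., 121.]))]
x0 267 y0 73
17171717171717171717171717171717181718171717171717171717171717171717171717171717171717171717
17171717171717171717171717171717171717171717171717171717171717171717171717171717171717171717
17171717171717171717171717171717171717171717171717171717171717171717171717171717171717171717
17171717171717171717171717171717171717171717171716171717171717171716171717171717171717171717
17171717171817171714 9 8 8 8 9 9 8 8 8 8 8 8 8 8 8 8 9 8 8 8 8 9 9 9 9 914171717171717181817
17171717171717171612111111111111111111111112111111111111111111111111111011161717171717171717
17171717171717171611111211111111121111121211111211121112111111111212111111161817181818171718
17171717171817181612111212121111111112111111121111111111111211111112121110161818181818181818
17171717171717171612131515161515131111111111111111111112111315151615151211161717171717171717
17181717171817171612131717171717141111121111111111121111121417171717161211161717181717171717
17171717171717171612121717171717141111 9 8 8 8 8 8 8 811111417171717161212171717181718171717
1
[... 1337 characters left out ...]
10 9111111111111 910121617171717131116171717171717171717
1717171717171717171713121617171716131010111111111111 910121617171717131217171617171717161717
1717171717171717171714121617171716131110111111121111 910121617171717131117171717171717171717
1212121212121212121211111314141413121110111111111111 911121414141414121114141415151415151514
11111111111111111111111011111111111111 9 9 910101010 911111111111111101011101111101111111111
13121212121212121212121212121212121212121212121212121212121212121212121213121313121212121212
13131313131313131313141313131313141313131313131313131313131313131313131313131313131313131313
t 50.23 pos [ 0.4292 -0.3087  0.1893] psi -0.155 delta mm [ 1.   1.1 -0.7] roll 0.007
```

Call:
step_arm(
  commands=[
    {"translation": [24, -1, 0], "roll": 0.007},
    {"translation": [24, -1, 0], "roll": 0},
    {"translation": [25, -2, 10], "roll": 0},
    {"translation": [0, 0, 30], "roll": 0},
    {"translation": [0, 0, 30], "roll": 0},
    {"translation": [0, 0, 20], "roll": 0},
    {"translation": [0, 0, 15], "roll": 0},
    {"translation": [0, 0, 8], "roll": 0},
    {"translation": [0, 0, 4], "roll": 0},
    {"translation": [0, 0, 0], "roll": 0},
    {"translation": [0, 0, 0], "roll": 0},
  ],
  fingers=0.36,
)

```text
time: 51.15
tool_pos: [0.5023, -0.3179, 0.0735]
tool_rot: [3.141, -0.001, -0.164]
contact_force: [0.1, 0.5, 1.0]
opening: 0.0333
grip_force: 0.0
```

Run:
```python
from h import *
o=observe(); p=o["tool_pos"]; print(p.round(4),o["opening"],o["contact_force"].round(1)); q=p[:2]-[.4839,-.3079]; print("h",q@[.987,-.161],"y",q@[.161,.987])
look("w24",show=False)
```

```text
[ 0.5023 -0.3179  0.0735] 0.03327502587246013 [0.1 0.5 1. ]
h 0.019821739557234624 y -0.006936837215461466
[(array([ 0.519, -0.32 ,  0.075]), 0.87, array([319., 256.]))]
```

Call:
step_arm(
  commands=[
    {"translation": [0, 0, 2], "roll": 0},
    {"translation": [0, 0, 2], "roll": 0},
    {"translation": [0, 0, 0], "roll": 0},
    {"translation": [0, 0, 0], "roll": 0},
  ],
)

```text
time: 51.58
tool_pos: [0.5016, -0.3182, 0.0685]
tool_rot: [-3.142, -0.0, -0.165]
contact_force: [0.3, -0.6, -1.4]
opening: 0.0331
grip_force: 0.0
```

Call:
step_arm(
  commands=[
    {"translation": [0, 0, 2], "roll": 0},
    {"translation": [0, 0, 0], "roll": 0},
    {"translation": [0, 0, 0], "roll": 0},
  ],
)

```text
time: 51.83
tool_pos: [0.5018, -0.3183, 0.0666]
tool_rot: [3.141, -0.0, -0.165]
contact_force: [0.4, 0.2, 0.3]
opening: 0.0331
grip_force: 0.4
```

Call:
step_arm(
  commands=[
    {"translation": [0, 0, 2], "roll": 0},
    {"translation": [0, 0, 0], "roll": 0},
    {"translation": [0, 0, 0], "roll": 0},
  ],
)

```text
time: 52.08
tool_pos: [0.5021, -0.3185, 0.0658]
tool_rot: [3.141, -0.002, -0.165]
contact_force: [-2.2, 0.9, 8.9]
opening: 0.0333
grip_force: 4.6
```

Call:
step_arm(
  commands=[
    {"translation": [0, 0, 0], "roll": 0},
    {"translation": [0, 0, 0], "roll": 0},
    {"translation": [0, 0, 0], "roll": 0},
    {"translation": [0, 0, 0], "roll": 0},
    {"translation": [0, 0, 0], "roll": 0},
    {"translation": [0, 0, 0], "roll": 0},
    {"translation": [0, 0, 0], "roll": 0},
  ],
  fingers=0,
  grip_force=30,
)

```text
time: 52.67
tool_pos: [0.5016, -0.3181, 0.0657]
tool_rot: [3.141, -0.0, -0.165]
contact_force: [-3.3, 1.8, 9.5]
opening: 0.0119
grip_force: 35.9
```

Call:
step_arm(
  commands=[
    {"translation": [0, 0, -8], "roll": 0},
    {"translation": [0, 0, -20], "roll": 0},
    {"translation": [0, 0, -30], "roll": 0},
    {"translation": [0, 0, -30], "roll": 0},
    {"translation": [0, 0, 0], "roll": -0.108},
    {"translation": [0, 0, 0], "roll": -0.108},
    {"translation": [0, 0, 0], "roll": -0.108},
    {"translation": [0, -20, 0], "roll": 0},
    {"translation": [0, -30, 0], "roll": 0},
    {"translation": [0, -35, 0], "roll": 0},
    {"translation": [0, -35, 0], "roll": 0},
    {"translation": [0, -35, 0], "roll": 0},
    {"translation": [0, -35, 0], "roll": 0},
    {"translation": [0, -35, 0], "roll": 0},
    {"translation": [5, -35, 0], "roll": 0},
    {"translation": [5, -35, 0], "roll": 0},
    {"translation": [5, -35, 0], "roll": 0},
    {"translation": [10, -35, 0], "roll": 0},
    {"translation": [10, -25, 0], "roll": 0},
    {"translation": [0, 0, 0], "roll": 0},
  ],
)

```text
time: 54.33
tool_pos: [0.4749, 0.0767, 0.1529]
tool_rot: [-3.14, -0.001, 0.163]
contact_force: [-1.5, 0.1, -0.7]
opening: 0.0119
grip_force: 35.6
```

Run:
```python
from h import *
o=observe(); print(o["opening"],o["grip_force"]); go([.4846,.3585,.07],.16)
```

```text
0.011858882024273815 35.560479615814984
t 54.33 pos [0.4749 0.0767 0.1529] psi 0.163 delta mm [  55.1 -276.4   83.3] roll 0.003
```

Call:
step_arm(
  commands=[
    {"translation": [5, -30, 0], "roll": 0},
    {"translation": [7, -35, 0], "roll": 0},
    {"translation": [7, -35, 0], "roll": 0},
    {"translation": [7, -35, 0], "roll": 0},
    {"translation": [7, -35, 0], "roll": 0},
    {"translation": [7, -35, 0], "roll": 0},
    {"translation": [7, -35, 0], "roll": 0},
    {"translation": [8, -34, 0], "roll": 0},
    {"translation": [0, 0, 20], "roll": 0},
    {"translation": [0, 0, 30], "roll": 0},
    {"translation": [0, 0, 30], "roll": 0},
    {"translation": [0, 0, 15], "roll": 0},
    {"translation": [0, 0, 0], "roll": 0},
    {"translation": [0, 0, 0], "roll": 0},
  ],
)

```text
time: 55.5
tool_pos: [0.4854, 0.3513, 0.0571]
tool_rot: [3.141, 0.002, 0.159]
contact_force: [0.6, 1.0, -0.2]
opening: 0.012
grip_force: 35.4
```

Run:
```python
from h import *
o=observe(); print(o["opening"],o["grip_force"],o["contact_force"].round(1)); go([.4846,.3585,.04],.16)
```

```text
0.012041885027541652 35.429485542699695 [ 0.6  1.  -0.2]
t 55.5 pos [0.4854 0.3513 0.0571] psi 0.159 delta mm [ 0.4 -7.3 17.1] roll -0.001
```

Call:
step_arm(
  commands=[
    {"translation": [0, -3, 8], "roll": 0},
    {"translation": [0, -3, 8], "roll": 0},
    {"translation": [0, 0, 3], "roll": 0},
    {"translation": [0, 0, 3], "roll": 0},
    {"translation": [0, 0, 3], "roll": 0},
    {"translation": [0, 0, 2], "roll": 0},
    {"translation": [0, 0, 0], "roll": 0},
    {"translation": [0, 0, 0], "roll": 0},
  ],
  grip_force=5,
)

```text
time: 56.17
tool_pos: [0.4847, 0.3576, 0.0306]
tool_rot: [3.142, -0.0, 0.159]
contact_force: [-0.1, 0.5, -1.0]
opening: 0.0115
grip_force: 6.7
```

Call:
step_arm(
  commands=[
    {"translation": [0, 0, 2], "roll": 0},
    {"translation": [0, 0, 2], "roll": 0},
    {"translation": [0, 0, 2], "roll": 0},
    {"translation": [0, 0, 0], "roll": 0},
    {"translation": [0, 0, 0], "roll": 0},
  ],
)

```text
time: 56.58
tool_pos: [0.486, 0.3582, 0.0255]
tool_rot: [-3.141, -0.003, 0.159]
contact_force: [4.0, 0.6, 5.8]
opening: 0.0122
grip_force: 5.3
```

Open and check.

Call:
step_arm(
  commands=[
    {"translation": [0, 0, 0], "roll": 0},
    {"translation": [0, 0, 0], "roll": 0},
    {"translation": [0, 0, 0], "roll": 0},
    {"translation": [0, 0, 0], "roll": 0},
    {"translation": [0, 0, 0], "roll": 0},
    {"translation": [0, 0, -20], "roll": 0},
    {"translation": [0, 0, -40], "roll": 0},
    {"translation": [0, 0, -40], "roll": 0},
    {"translation": [-20, 0, -40], "roll": 0},
    {"translation": [-30, 15, -40], "roll": 0},
    {"translation": [-30, 15, -20], "roll": 0},
    {"translation": [-10, 15, 0], "roll": 0},
    {"translation": [0, 0, 0], "roll": 0},
    {"translation": [0, 0, 0], "roll": 0},
  ],
  fingers=0.5,
)

```text
time: 57.75
tool_pos: [0.4095, 0.3029, 0.2142]
tool_rot: [-3.141, -0.001, 0.158]
contact_force: [0.2, -0.0, 0.2]
opening: 0.046
grip_force: 0.0
```

Run:
```python
from h import *
look("w25"); shot("side","s11.png"); shot("scene","sc6.png")
for k in ("side","scene"): print([(np.round(d["at"],3),round(d["confidence"],2)) for d in search_frame(k,"carrier_a")])
for n in ["cup","tape","bottle","timer","marker","beaker"]:
  for k in ("side","scene"): print(k,n,[(np.round(d["at"],3),round(d["confidence"],2)) for d in search_frame(k,n)][:1])
```

```text
[(array([0.538, 0.254, 0.015]), 0.78, array([392.,  84.])), (array([0.493, 0.357, 0.018]), 0.72, array([276., 115.]))]
x0 346 y0 36
12131313131313131313131313131313131312131313131313131313131313131313131213131212131213131311
13131313131313131313131313131313131313131313131313131313131313131313131313131313131313131311
13131313131313131313131313131313131313131313131313131313131313131313131212131313131313131311
13131313131313131313131313131313131313131213131212121213121212121212121213121312121312121210
13131313131312121213121212121212121312121212121212121211121213131412121213131213131212121211
13131312131213131313131313131313131313131212121213141414141515141414131313131313131313131311
13131313131313131313131313121212121313141515151515151414151618191916121313131312121313131311
13131313131313131313131311121515151515151515151514141313131719191918131213131313131313131310
131313131313131313131312 7111516171818161515131213141414131419191918141213131313131313131310
131313131313131313131313 8 81519192019171512 61015151514141418191919151213131312121313131210
13131313131313131312131210 71318191920
[... 2102 characters left out ...]
 0.346, 0.013]), 0.58)]
[(array([0.485, 0.36 , 0.014]), 0.97), (array([0.524, 0.251, 0.018]), 0.62)]
side cup [(array([ 0.615, -0.024,  0.035]), 0.52)]
scene cup [(array([ 0.607, -0.013,  0.04 ]), 0.61)]
side tape [(array([ 0.365, -0.034,  0.009]), 0.73)]
scene tape [(array([0.652, 0.075, 0.013]), 0.94)]
side bottle [(array([ 0.751, -0.24 ,  0.073]), 0.73)]
scene bottle [(array([ 0.748, -0.206,  0.074]), 0.91)]
side timer [(array([ 0.702, -0.261,  0.016]), 0.71)]
scene timer [(array([ 0.693, -0.239,  0.013]), 0.69)]
side marker [(array([ 0.361, -0.033,  0.008]), 0.52)]
scene marker [(array([ 0.364, -0.017,  0.01 ]), 0.55)]
side beaker []
scene beaker [(array([ 0.746, -0.205,  0.072]), 0.45)]
```

Run:
```python
from h import *
w=cv2.imread("pics/w25.png")[75:160,236:326].mean(2)[::3,::2]
print("\n".join("".join("%2d"%min(v//10,25) for v in q) for q in w))
```

```text
131313131313131313131313131313131313131313131313131313141313131313131313131313131313131313
131313131313131313131313131313131313131313131313131313131313131313131313131313131313131313
131313131313131312121212121212121212121212121212121212121212131313131313131313131313131313
131313131313131213151515151515151516151516161616161616151311131313131313131313131313131313
131313131313131213171717171615161615151516161617181818171310131313131313131313131413131313
131313131313131113192020191714131212121314151618202020191310131313131313131313131313131313
1313131313131312131919201917131415151515101115182020201914 9131313131313131313131413131414
131313131413131314181919191712141516161510 91517202020191310131313131313131313131314141414
131313131313131313181920201712141515161510 81417192020191310131413141313131314131413131313
131313131413131313181919191713141515151510 81517202020191410131313131313131313131313131313
131313131313131313171919191713141515151511 81417202019191410131313131313131313131313131313
131413141313141312172019201813141515151511 71417191920191410121314131313131313131313131413
13131313
[... 838 characters left out ...]
916141415151515151516191919191510131313131313141313131313131313
1414141414141313131415161616151515151515151515151516161614 9121313131313131313131313131313
131313131313131313131414141414141414141414141414141414141310121313131313131313131313131313
131313131413131314131212121212121212121212121212121212121213131313131414131413141313141413
131313131313131313131313131313131313131313131313131313131313131313131313131313131313131313
131314141313141414131314141313131314131313131314141314131313141314131413131313141313131414
141414141313131414131313131413131313131314131313131413131314131313141313131313131313131413
131313131313131313131313131314131313131314131313131313131414131313141313131414141313131314
```

B also lies flat in the tray with its rib up, clear of A. Handing in.

```bash
python3 -c "
from cell import *
print(hand_in())"
```

```text
the job is handed in; nothing more can be done
None
```

I handed the job in: two carriers were on the bench, and I laid both on the deck, pressed the square, round and bar keys in that order, then moved both to the tray, flat and rib up. The first carrier fell as I lowered it into the tray and had to be tipped upright there. I had used up my picture views by then, so I confirmed both final poses from camera pixel values, not by eye, and the detector placed the bystanders where they started, except the beaker, which it did not find again.

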